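# Hang the open cuff on the bracelet bar

### The arm

A 6-joint arm with a two-finger parallel gripper is mounted at the origin on the work surface. World frame = base frame: x ahead of the robot, y to its left, z up, the work surface at z = 0. Lengths are in m, angles in degrees, forces in N, time in s.
With the tool pointing down it reaches from about 0.4 to 0.825 m from the base axis. Payload 7 kg.
Tool frame: the origin (TCP) lies midway between the tips of the shut fingers; the grasp point (between the pads) lies 19 mm behind it; x points along the fingers, z is the direction in which the jaws open and shut, and the axes are right-handed (so a half turn about x gives the same grasp; the last joint's range is limited). The gripper opens to 88 mm and grips with 3 to 60 N. Pads are 19 mm wide; open, the fingers measure 130 mm over their backs; the gripper's body (78 mm by 193 mm) begins 47 mm behind the grasp point.
Start: joints at [-59.066, 20.546, 0.682, 0, -70.136, -16.507], TCP at [0.168, -0.654, 0.196] pointing down, gripper open.
Joint ranges: [-176.03, 176.03], [-82.01, 121.73], [-58.28, 71.71], [-173.87, 95.51], [-174.79, -0.11], [-173.66, 173.66]. Speed limits (degrees/s): [136.94, 136.94, 172.46, 180, 180, 180].

### API

Orientations are given as [roll, pitch, yaw] about the fixed x, y, z axes, in that order (R = Rz(yaw) Ry(pitch) Rx(roll)).
In Python, from plant import get_state, capture, close_job gives the robot as it stands.
- The arm moves only by the tool play_rows, never from a script. Its argument "series" is one flat list of numbers, 4 for each row, row after row: the shift along the tool's x, y, z in m, then the turn about the tool's x in rad. In form: [tx, ty, tz, spin, tx, ty, tz, spin, ...]. A call has exactly 5 rows; each row shifts and turns the commanded pose from where the row before left it, along the tool's axes as they then stand; what a row does not reach is not made up. A row lasts 1/12 s, in which the tool goes at most 41.7 mm and 7.16 degrees, less where a joint would pass 70% of its speed; a pose out of reach is approached as far as the arm can. A call is refused whole if a number of a shift passes 0.0417 or a number of a turn 0.125, either way. A call with a gripper value outside its range is refused whole. "jaw" is the opening in per cent of the stroke, from 0 (shut) to 100 (fully open), set as the call begins (left out, the last holds). The fingers move at their own pace and stop on an object; "squeeze" is the grip in N (left out, the last holds). Time passes only in rows, so rows that do not move let the fingers close, or fill a call up. It gives the time, the measured TCP pose, the force and the opening at its end, in the units of the state.
- get_state(): the state, without advancing time (a new reading comes with each control period).
- capture(name): name is "scene" or "top"; returns a dict with "img" (480x640x3 uint8, blue, green, red), "K" (3x3 intrinsics, pixels), "world_from_camera" (4x4, takes a point from camera to world coordinates). Camera axes: x right, y down, z forward; pixel columns grow to the right and rows downward; lengths in m; the calibration is good to about 2 mm. A picture is of the moment at which its call begins. There is no depth.
- close_job(): hands the job in, once; it reports no verdict.
The state is a dict: "time_s": time; "joints": joint angles; "qd": joint speeds; "joint_torque": joint torques, N m; "tcp_pos": TCP position; "eef_rot": TCP orientation; "contact_force": force on the tool from outside, world axes, zero at the start; "moment": the same for the moment, N m; "gripper_width": finger opening in m.
Only numpy, scipy, OpenCV 4.12 (cv2) and the standard library are available. Lean on these libraries where they do the work, as an engineer would, in place of code of your own. Each camera call takes 0.05 s, during which the arm holds its last target.

### The job

Take the open brass cuff bracelet out of its grey slotted holder and hang it on the steel display bar, slipping the bar in through the gap, so that it hangs freely between the posts with its gap down and its closed back on top of the bar. It stands gap up now and must be turned right over: on the way lay it down flat on the counter, let go, and grip it again another way. Leave the closed bangle, the ring box and the tin where they are.

Things in the scene. Friction and masses are not known exactly. Their poses are not given: they have to be found in the camera images.
- cuff_center (a point): Middle of the loose open brass C-shaped cuff (0.1 kg). Seen along y it is 54 mm wide (x), 66 mm tall (z), wall 4 mm; sides at x = +-27 mm, flat for z = -17 to 6 mm. z points to the gap: up at the start, down when hung. y runs across the 36 mm wide band, open at both y faces; lying on one, its middle is 18 mm up.
- cuff_gap (a point): On the cuff, middle of its gap, 28 mm from cuff_center along z; same axes. The gap is 23 mm wide, centred on x = 0, in the half-round end (outer radius 27 mm), between two tips that end at z = 30 mm from cuff_center. The end opposite, at z = -33 mm, is the closed back: flat for 22 mm, corners of radius 16 mm.
- slot (a point): Middle of the fixed grey holder's slot floor, 14 mm above the counter; the cuff's back stands on it, its middle 33 mm above, axes alike. Base 44 (x) by 64 (y) mm. Cheeks 40 mm wide (x), 8 mm thick, 12 mm high, 39 mm apart, stand at both y faces of the cuff. The cuff overhangs the holder 5 mm at each side in x; it lifts straight up.
- bar_mid (a point): Middle of the axis of the fixed level steel bar, 150 mm above the counter. Diameter 14 mm, along y from -58 to 58 mm; posts of diameter 12 mm under it at y = +-52 mm, so it has no free end. Nothing rises above it. Base plate 90 (x) by 150 (y) mm, 10 mm thick. z is up. The hung cuff's y lies along the bar, its middle 22 mm below this axis.
- bangle: Bystander: closed brass ring lying flat, outer diameter 70 mm, 12 mm high, origin at its underside's centre.
- ringbox: Bystander: blue ring box 62 x 62 x 53 mm, origin at its underside's centre.
- tin: Bystander: round aluminium tin, diameter 64 mm, 50 mm high, origin at its underside's centre.
Things that resemble listed ones, but are neither listed nor needed, are in the scene too. What is shaped like the part that bears slot but purple is not meant.

How it is judged (in metres and radians):
On the way:
1. the cuff lies on its side on the counter, let go and at rest (angle between cuff_center's own z axis and vertical between 1.3 and 1.85 rad and height (world z) of cuff_center below 0.04 m and horizontal distance between cuff_center and slot above 0.05 m and linear speed of cuff below 0.03 m/s and contact force between the fingers and cuff below 0.1 N), for 0.2 s.
At the end, for the whole second after the job is handed in: The cuff hangs on the bar, the bar inside it: its z (gap) within 0.52 rad of straight down, its y within 0.3 rad of the bar's line, its middle 15 to 29 mm below the bar's axis, within 12 mm of it sideways and within 34 mm of the bar's middle along it, slower than 30 mm/s and let go (angle between cuff_center's own z axis and vertical above 2.62 rad and angle between the y axis of cuff_center and the y axis of bar_mid, either way round below 0.3 rad and z of cuff_center in the frame of bar_mid between -0.029 and -0.015 m and x of cuff_center in the frame of bar_mid between -0.012 and 0.012 m and y of cuff_center in the frame of bar_mid between -0.034 and 0.034 m and linear speed of cuff below 0.03 m/s and contact force between the fingers and cuff below 0.1 N); the robot touches nothing.
It fails at once if the closed bangle is moved more than 30 mm (distance of bangle from where it was at the start of the episode above 0.03 m).
It fails at once if the ring box is moved more than 30 mm (distance of ringbox from where it was at the start of the episode above 0.03 m).
It fails at once if the tin is moved more than 30 mm (distance of tin from where it was at the start of the episode above 0.03 m).
It also fails if it takes over 61 s, if anything falls off the work surface, if the arm or the gripper's body presses on something with over 40 N, if the wrist force passes 120 N, or if a joint passes its speed limit or range.

## Working session

There is one attempt and no reset: what is moved stays moved. The work goes in short steps, Python scripts to look and compute and a tool call to move; the robot and the scene stay as the last step left them, time stands still between calls to the robot, and variables do not carry over. Pictures are saved under pics/ and viewed, and the job is handed in when it is done.

Besides the shell and the picture viewer there is one more tool, called after "Request:" as name(argument=value, ...) on one line, values as JSON. play_rows: Moves the arm, as the interface text tells. Its arguments: {"type":"object","properties":{"series":{"type":"array","items":{"type":"number"}},"jaw":{"type":"number"},"squeeze":{"type":"number"}},"required":["series"]}

```bash
mkdir -p pics; ls; python3 - <<'E'
from plant import *
import cv2,numpy as np
print(get_state())
for n in ["scene","top"]:
    c=capture(n); cv2.imwrite(f"pics/{n}0.png",c["img"]); print(n,c["K"].tolist(),np.round(c["world_from_camera"],4).tolist())
E
```

```text
pics
{'time_s': 0.0, 'joints': array([-5.90664503e+01,  2.05898222e+01,  6.32041716e-01, -2.12338978e-02,
       -7.01337760e+01, -1.65049060e+01]), 'qd': array([-0.02394911, -0.03948928, -0.07070321, -0.01408981,  0.03777847,
        0.05985412]), 'joint_torque': array([ 5.15685842e-04, -5.82707334e+01,  2.93053633e+01,  6.99657887e+00,
        6.85199499e-03, -1.77102997e-04]), 'tcp_pos': array([ 0.16800902, -0.65319327,  0.19552426]), 'eef_rot': array([  4.20736961,  89.90629211, 108.62878154]), 'contact_force': array([-0.26650905, -0.23271328,  0.99731671]), 'moment': array([0.01388776, 0.06252709, 0.00988684]), 'gripper_width': 0.0876421647898888}
scene [[440.7609925907993, 0.0, 324.66192092346796], [0.0, 440.7609925907993, 245.67458607196338], [0.0, 0.0, 1.0]] [[0.2576, 0.8199, -0.5113, 1.0463], [0.9663, -0.2206, 0.1329, -0.124], [-0.0038, -0.5283, -0.849, 0.881], [0.0, 0.0, 0.0, 1.0]]
top [[507.50173046502164, 0.0, 313.3116207544405], [0.0, 507.50173046502164, 240.03274185463417], [0.0, 0.0, 1.0]] [[0.0022, -0.9962, 0.0871, 0.5157], [-1.0, -0.0015, 0.008, 0.0247], [-0.0078, -0.0872, -0.9962, 0.9202], [0.0, 0.0, 0.0, 1.0]]
```

View pics/scene0.png

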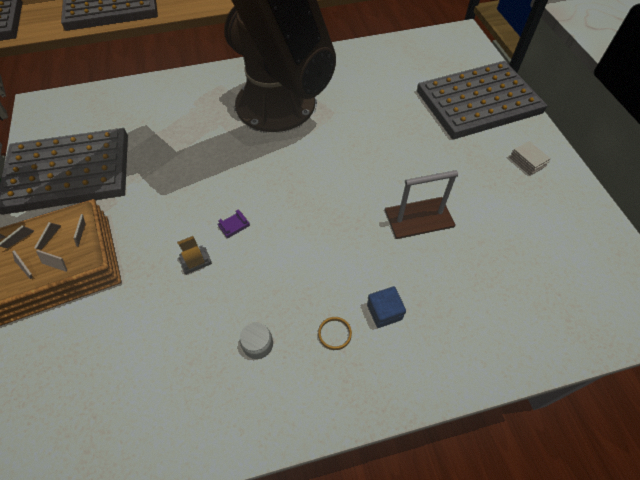

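View pics/top0.png

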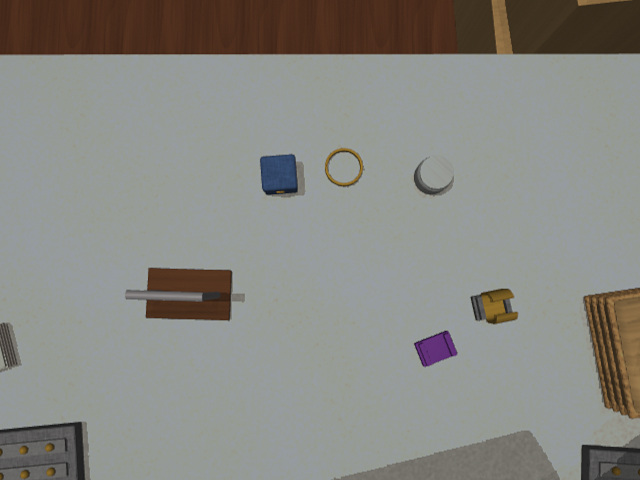

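```bash
python3 - <<'E'
import cv2,numpy as np
s=cv2.imread("pics/scene0.png");t=cv2.imread("pics/top0.png")
def cr(i,x,y,w,h,k): return cv2.resize(i[y:y+h,x:x+w],None,fx=k,fy=k,interpolation=cv2.INTER_CUBIC)
cv2.imwrite("pics/c1.png",np.hstack([cr(s,170,225,50,60,8),cr(t,465,280,60,50,8)[:400].copy() if 0 else cv2.resize(cr(t,465,278,50,60,8),(400,480))]))
cv2.imwrite("pics/c2.png",cr(s,370,160,100,80,8))
cv2.imwrite("pics/c3.png",cr(t,115,255,140,75,5))
E
```

```text
(no output)
```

View pics/c1.png

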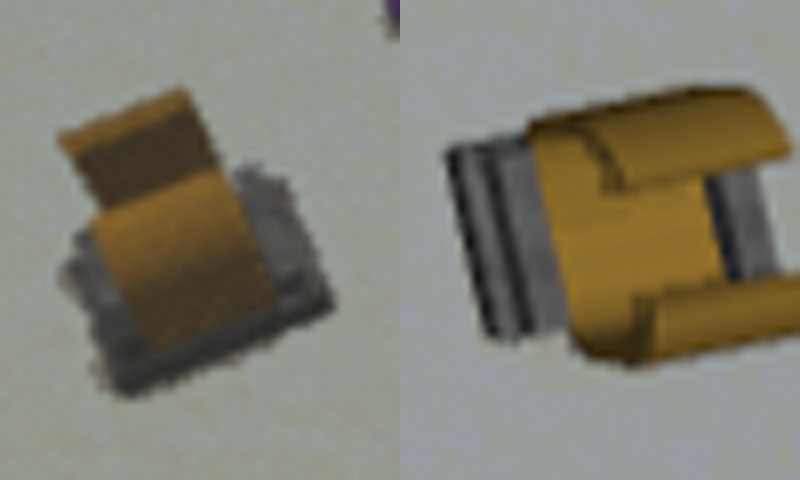

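View pics/c2.png

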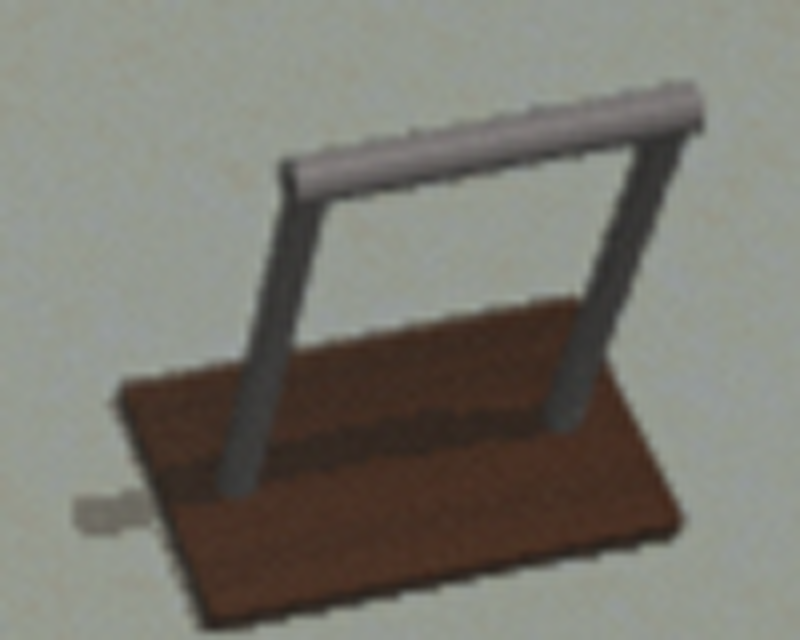

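View pics/c3.png

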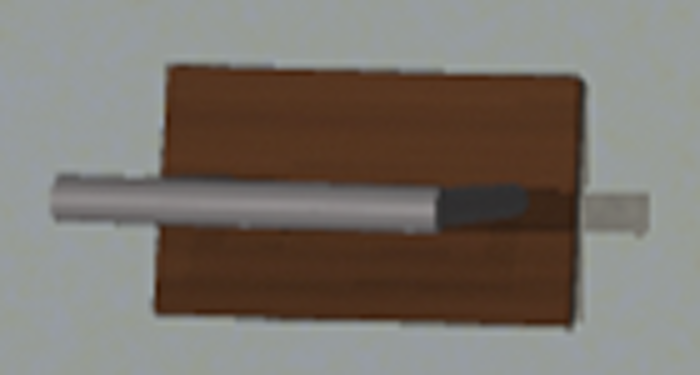

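```bash
cat > h.py <<'E'
import cv2,numpy as np
from scipy.optimize import least_squares
from plant import get_state,capture,close_job
from scipy.spatial.transform import Rotation as R
KS=np.array([[440.7609925907993,0,324.66192092346796],[0,440.7609925907993,245.67458607196338],[0,0,1]])
KT=np.array([[507.50173046502164,0,313.3116207544405],[0,507.50173046502164,240.03274185463417],[0,0,1]])
import os,json
def cams():
    if not os.path.exists("cams.json"):
        json.dump({n:[capture(n)[k].tolist() for k in("K","world_from_camera")] for n in("scene","top")},open("cams.json","w"))
    return {k:(np.array(v[0]),np.array(v[1])) for k,v in json.load(open("cams.json")).items()}
C=cams()
def proj(n,p):
    K,T=C[n]; q=np.linalg.inv(T)@np.append(p,1); u=K@q[:3]; return u[:2]/u[2]
def tri(ps,pt):
    f=lambda p:np.r_[proj("scene",p)-ps,proj("top",p)-pt]
    r=least_squares(f,[.5,0,.05]); return r.x,np.abs(r.fun).max()
def onplane(n,px,z):
    K,T=C[n]; d=T[:3,:3]@np.linalg.inv(K)@np.array([px[0],px[1],1]); o=T[:3,3]; return o+d*(z-o[2])/d[2]
def crop(img,x,y,w,h,k,out): cv2.imwrite(out,cv2.resize(img[y:y+h,x:x+w],None,fx=k,fy=k,interpolation=cv2.INTER_CUBIC))
def tool():
    s=get_state(); M=R.from_euler("xyz",s["eef_rot"],degrees=True).as_matrix(); return s,M
E
python3 - <<'E'
from h import *
np.set_printoptions(precision=4,suppress=True)
a,e=tri((406.2,182.2),(202.4,297)); b,e2=tri((457.1,173.4),(126,294.4))
print(a,e,b,e2,(a+b)/2,np.linalg.norm(a-b),np.degrees(np.arctan2(*(b-a)[:2])))
s,M=tool();print(M)
# plate corners at z=.01 in top
for p in [(33.6,13),(116,15),(31,62.5),(114.5,65)]: print(onplane("top",(p[0]+115,p[1]+255),.01))
t=cv2.imread("pics/top0.png");crop(t,465,280,60,50,13,"pics/c4.png")
s=cv2.imread("pics/scene0.png");crop(s,172,228,45,50,12,"pics/c5.png")
E
```

```text
[0.4966 0.1989 0.1503] 0.679704412552212 [0.5002 0.3158 0.1476] 0.6637868899916839 [0.4984 0.2574 0.1489] 0.11698530309917188 1.756282178395333
[[-0.0002 -0.9685 -0.2491]
 [ 0.0005 -0.2491  0.9685]
 [-1.      0.0001  0.0006]]
[0.5445 0.3277 0.01  ]
[0.5412 0.1795 0.01  ]
[0.4564 0.3297 0.01  ]
[0.4524 0.1807 0.01  ]
```

View pics/c4.png

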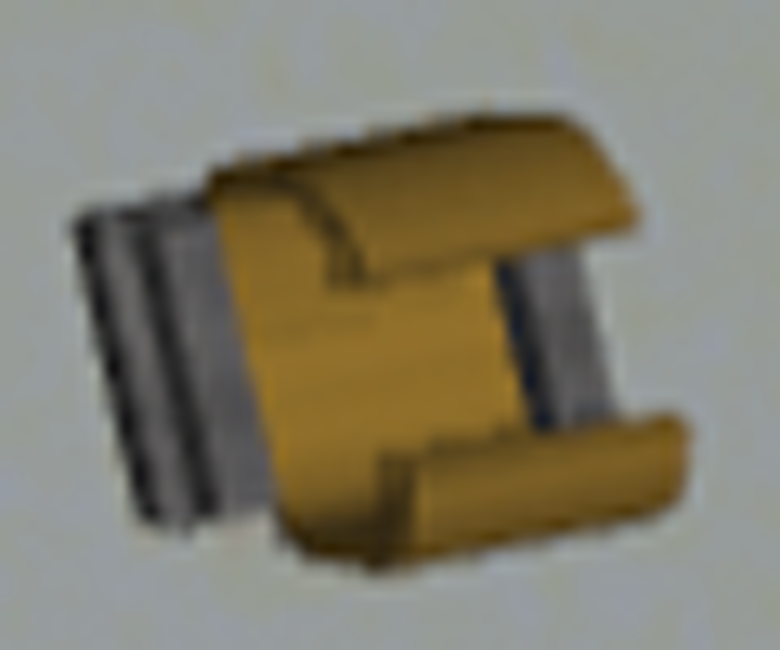

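View pics/c5.png

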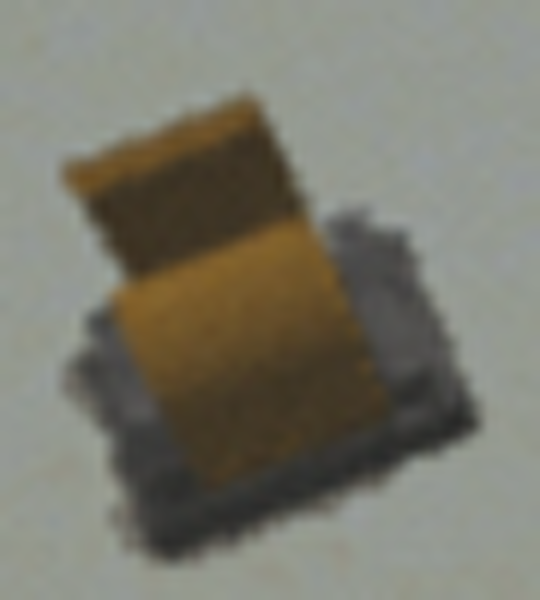

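```bash
cat >> h.py <<'E'
def prof():
    # outer profile x,z ; and inner, gap at +z
    def half(r_o):
        w=27-r_o
        a0=np.arcsin(11.5/(27-2)) 
        R_=27-r_o
        a=np.linspace(np.arcsin(11.5/R_),np.pi/2,8); pts=[(R_*np.sin(t),6+R_*np.cos(t)) for t in a]
        rc=16-r_o
        b=np.linspace(0,np.pi/2,6); pts+=[(11+rc*np.cos(t),-17-rc*np.sin(t)) for t in b]
        return pts
    out=[]
    for r in (0,4):
        h=half(r); out.append(np.array(h+[(-x,z) for x,z in h[::-1]]))
    return out
def cuffpts(T):
    L=[]
    for P in prof():
        for y in(-18,18):
            q=np.c_[P[:,0],np.full(len(P),y),P[:,1]]/1000; L.append(q@T[:3,:3].T+T[:3,3])
    return L
def TF(x,y,z,Rm): T=np.eye(4);T[:3,:3]=Rm;T[:3,3]=(x,y,z);return T
def Rz(d): return R.from_euler("z",d,degrees=True).as_matrix()
def draw(img,n,lists,x,y,w,h,k,cols=None):
    im=cv2.resize(img[y:y+h,x:x+w],None,fx=k,fy=k,interpolation=cv2.INTER_CUBIC)
    for i,L in enumerate(lists):
        p=np.array([(proj(n,q)-(x,y)+.5)*k for q in L])
        cv2.polylines(im,[np.int32(p*16)],False,(0,0,255) if i%2 else (0,255,0),1,cv2.LINE_AA,4)
    return im
def holder(x,y,yaw):
    B=[]
    M=Rz(yaw)
    def box(hx,y0,y1,z):
        return [M@np.array(p)+np.array([x,y,0]) for p in[(-hx,y0,z),(hx,y0,z),(hx,y1,z),(-hx,y1,z),(-hx,y0,z)]]
    B=[box(.022,-.032,.032,0),box(.022,-.032,.032,.014),box(.02,.0195,.0275,.026),box(.02,-.0275,-.0195,.026)]
    return B
E
cat > fit.py <<'E'
from h import *
import sys
np.set_printoptions(precision=4,suppress=True)
s=cv2.imread("pics/scene0.png");t=cv2.imread("pics/top0.png")
x,y,yaw=map(float,sys.argv[1:4])
L=cuffpts(TF(x,y,.047,Rz(yaw)))+holder(x,y,yaw)
a=draw(t,"top",L,465,280,60,50,10); b=draw(s,"scene",L,168,228,50,55,10)
H=600
f=lambda i:cv2.copyMakeBorder(i,0,H-i.shape[0],0,0,cv2.BORDER_CONSTANT)
o=np.hstack([f(a),f(b)]);cv2.imwrite("pics/"+sys.argv[4],cv2.resize(o,None,fx=.72,fy=.72,interpolation=cv2.INTER_AREA))
E
python3 - <<'E'
from h import *
np.set_printoptions(precision=4,suppress=True)
P=lambda p:(p[0]/13+465-.5,p[1]/13+280-.5); Q=lambda p:(p[0]/12+172-.5,p[1]/12+228-.5)
print(tri(Q((275,125)),P((388,452))), tri(Q((65,175)),P((690,430))))
print(onplane("top",P((75,215)),.014),onplane("top",P((145,525)),.014))
print(onplane("scene",Q((160,560)),.0),onplane("scene",Q((480,425)),.0))
E
python3 fit.py .36 -.33 12 f1.png
```

```text
(array([ 0.4674, -0.267 ,  0.0744]), np.float64(0.0010593815538868512)) (array([ 0.4704, -0.3042,  0.0772]), np.float64(0.026328256263298044))
[ 0.4959 -0.2462  0.014 ] [ 0.4541 -0.2547  0.014 ]
[ 0.5069 -0.3116  0.    ] [ 0.4932 -0.2495  0.    ]
```

View pics/f1.png

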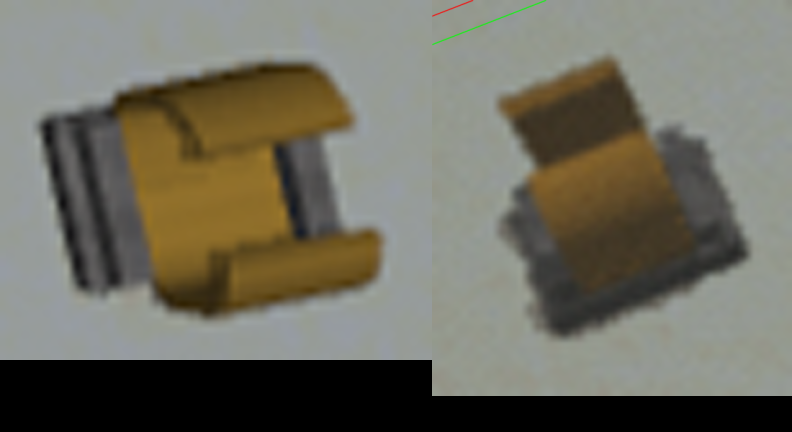

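```bash
python3 fit.py .482 -.283 11.5 f2.png
```

```text
(no output)
```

View pics/f2.png

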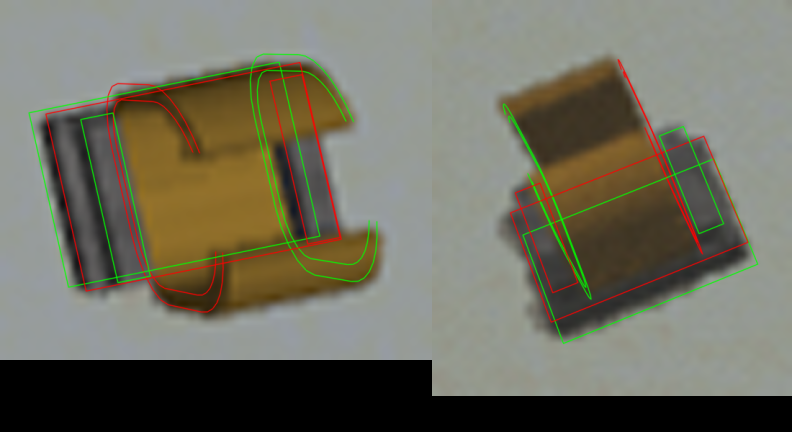

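```bash
cat > plan.py <<'E'
from h import *
import sys
# plan.py x y z jawdeg ncalls : prints rows
x,y,z,j=map(float,sys.argv[1:5]);n=int(sys.argv[5])*5
s,M=tool(); p=s["tcp_pos"]; ja=np.degrees(np.arctan2(M[1,2],M[0,2]))
dj=(j-ja+180)%360-180; sp=round(-np.radians(dj)/n,4)
d=(np.array([x,y,z])-p)/n; T=M.copy(); rows=[];cur=p.copy()
for i in range(n):
    want=p+d*(i+1); r=np.round(T.T@(want-cur),4); rows.append([*r,sp]); cur=cur+T@r
    T=T@R.from_rotvec([sp,0,0]).as_matrix()
print("t",s["time_s"],"tcp",np.round(p,4),"jaw",round(ja,2),"dj",round(dj,2),"max",np.abs(np.array(rows)[:,:3]).max())
for k in range(0,n,5): print(",".join(f"{v:g}" for r in rows[k:k+5] for v in r))
E
python3 plan.py .4805 -.2845 .14 191.5 3
```

```text
t 0.3 tcp [ 0.1681 -0.6536  0.1961] jaw 104.43 dj 87.07 max 0.0322
0.0038,-0.0263,0.0186,-0.1013,0.0037,-0.0281,0.0159,-0.1013,0.0038,-0.0295,0.013,-0.1013,0.0037,-0.0306,0.0099,-0.1013,0.0038,-0.0316,0.0068,-0.1013
0.0037,-0.032,0.0035,-0.1013,0.0038,-0.0322,0.0003,-0.1013,0.0037,-0.0321,-0.003,-0.1013,0.0038,-0.0317,-0.0062,-0.1013,0.0037,-0.0308,-0.0094,-0.1013
0.0038,-0.0297,-0.0124,-0.1013,0.0037,-0.0284,-0.0154,-0.1013,0.0038,-0.0266,-0.0182,-0.1013,0.0037,-0.0246,-0.0208,-0.1013,0.0038,-0.0224,-0.0231,-0.1013
```

Request:
play_rows(series=[0.004, -0.026, 0.019, -0.1, 0.004, -0.028, 0.016, -0.1, 0.004, -0.03, 0.013, -0.1, 0.004, -0.031, 0.01, -0.1, 0.004, -0.032, 0.007, -0.1], jaw=100)

```text
time_s: 0.72
tcp_pos: [0.2737, -0.5284, 0.1763]
eef_rot: [-168.2, 90.0, -34.8]
contact_force: [0.8, 0.3, 0.3]
gripper_width: 0.0877
```

Request:
play_rows(series=[0.004, -0.032, 0.004, -0.1, 0.004, -0.032, 0, -0.1, 0.004, -0.032, -0.003, -0.1, 0.004, -0.032, -0.006, -0.1, 0.004, -0.031, -0.009, -0.1])

```text
time_s: 1.13
tcp_pos: [0.3785, -0.4056, 0.1565]
eef_rot: [168.6, 90.0, -29.4]
contact_force: [0.2, -0.6, -0.4]
gripper_width: 0.0875
```

Request:
play_rows(series=[0.004, -0.03, -0.012, -0.1, 0.004, -0.028, -0.015, -0.1, 0.004, -0.027, -0.018, -0.1, 0.004, -0.025, -0.021, -0.1, 0.004, -0.022, -0.023, -0.1])

```text
time_s: 1.55
tcp_pos: [0.4838, -0.2837, 0.1365]
eef_rot: [158.8, 90.0, -10.5]
contact_force: [0.8, -0.3, 0.0]
gripper_width: 0.0874
```

```bash
python3 plan.py .4805 -.2845 .12 191.5 1
```

```text
t 1.55 tcp [ 0.4838 -0.2837  0.1365] jaw -169.34 dj 0.84 max 0.0033
0.0033,0,0.0007,-0.0029,0.0033,0.0001,0.0007,-0.0029,0.0033,0,0.0006,-0.0029,0.0033,0.0001,0.0007,-0.0029,0.0033,-0,0.0007,-0.0029
```

Request:
play_rows(series=[0.012, 0, 0.0007, -0.003, 0.012, 0, 0.0007, -0.003, 0.012, 0, 0.0007, -0.003, 0.012, 0, 0.0007, -0.003, 0.012, 0, 0.0007, -0.003])

```text
time_s: 1.97
tcp_pos: [0.4796, -0.2856, 0.076]
eef_rot: [159.2, 90.0, -9.6]
contact_force: [-0.1, -0.2, -0.2]
gripper_width: 0.0876
```

```bash
python3 plan.py .4805 -.2845 .028 191.5 1; python3 - <<'E'
from h import *
a=capture("scene")["img"];b=capture("top")["img"]
cv2.imwrite("pics/g1.png",np.hstack([cv2.resize(a[180:320,120:260],(400,400)),cv2.resize(b[220:360,430:570],(400,400))]))
E
```

```text
t 1.9667 tcp [ 0.4796 -0.2856  0.076 ] jaw -168.74 dj 0.24 max 0.0096
0.0096,-0.0002,-0.0002,-0.0008,0.0096,-0.0002,-0.0002,-0.0008,0.0096,-0.0001,-0.0003,-0.0008,0.0096,-0.0002,-0.0002,-0.0008,0.0096,-0.0002,-0.0002,-0.0008
```

View pics/g1.png

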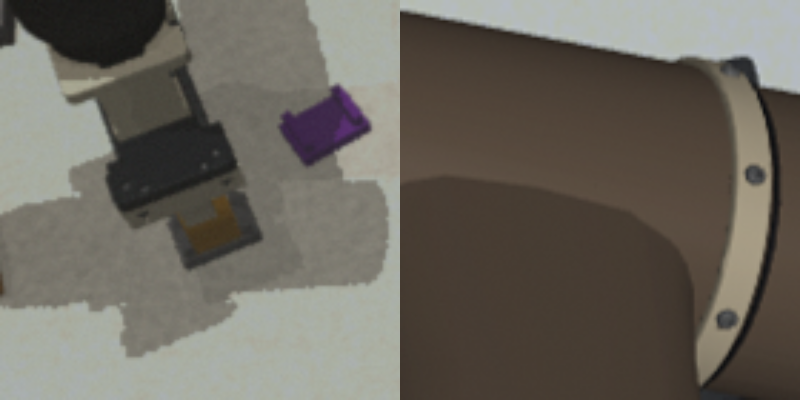

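Request:
play_rows(series=[0.0096, 0, 0, 0, 0.0096, 0, 0, 0, 0.0096, 0, 0, 0, 0.0096, 0, 0, 0, 0.0096, 0, 0, 0])

```text
time_s: 2.48
tcp_pos: [0.4794, -0.2858, 0.0275]
eef_rot: [-26.5, 90.0, 164.8]
contact_force: [-0.3, -0.4, 0.6]
gripper_width: 0.0874
```

Request:
play_rows(series=[0, 0, 0, 0, 0, 0, 0, 0, 0, 0, 0, 0, 0, 0, 0, 0, 0, 0, 0, 0], jaw=40, squeeze=10)

```text
time_s: 2.9
tcp_pos: [0.4799, -0.2859, 0.029]
eef_rot: [154.4, 89.9, -14.4]
contact_force: [0.8, -1.4, 0.2]
gripper_width: 0.06
```

Request:
play_rows(series=[0, 0, 0, 0, 0, 0, 0, 0, 0, 0, 0, 0, 0, 0, 0, 0, 0, 0, 0, 0])

```text
time_s: 3.32
tcp_pos: [0.4801, -0.2859, 0.0289]
eef_rot: [150.9, 89.9, -17.8]
contact_force: [0.8, 1.0, 3.8]
gripper_width: 0.0521
```

Request:
play_rows(series=[-0.012, 0, 0, 0, -0.012, 0, 0, 0, -0.012, 0, 0, 0, -0.012, 0, 0, 0, -0.012, 0, 0, 0])

```text
time_s: 3.73
tcp_pos: [0.4785, -0.2855, 0.0884]
eef_rot: [-31.2, 89.9, 160.0]
contact_force: [0.0, 0.2, -0.6]
gripper_width: 0.052
```

```bash
python3 plan.py .52 -.10 .088 178.5 2; python3 - <<'E'
from h import *
a=capture("scene")["img"];
cv2.imwrite("pics/g2.png",cv2.resize(a[160:320,120:280],(600,600)))
E
```

```text
t 3.7333 tcp [ 0.4785 -0.2855  0.0884] jaw -168.79 dj -12.71 max 0.0185
0,-0.0174,-0.0077,0.0222,0.0001,-0.0176,-0.0073,0.0222,0,-0.0177,-0.0069,0.0222,0.0001,-0.0178,-0.0065,0.0222,0,-0.018,-0.0061,0.0222
0.0001,-0.0182,-0.0057,0.0222,0,-0.0182,-0.0053,0.0222,0.0001,-0.0184,-0.0048,0.0222,0,-0.0185,-0.0045,0.0222,0.0001,-0.0185,-0.0041,0.0222
```

View pics/g2.png

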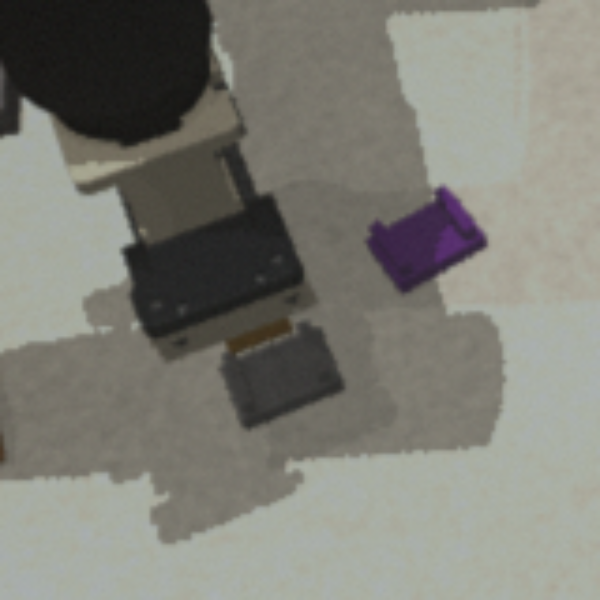

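Request:
play_rows(series=[0, -0.0174, -0.0077, 0.022, 0, -0.0176, -0.0073, 0.022, 0, -0.0177, -0.0069, 0.022, 0, -0.0178, -0.0065, 0.022, 0, -0.018, -0.006, 0.022])

```text
time_s: 4.2
tcp_pos: [0.4993, -0.1922, 0.0876]
eef_rot: [-15.8, 89.9, 169.0]
contact_force: [-0.4, 0.7, -1.5]
gripper_width: 0.0523
```

Request:
play_rows(series=[0, -0.018, -0.0057, 0.022, 0, -0.018, -0.0053, 0.022, 0, -0.0184, -0.0048, 0.022, 0, -0.0185, -0.0045, 0.022, 0, -0.0185, -0.004, 0.022])

```text
time_s: 4.62
tcp_pos: [0.5198, -0.0997, 0.0876]
eef_rot: [0.0, 89.9, 178.6]
contact_force: [0.9, 0.7, -1.3]
gripper_width: 0.0517
```

```bash
python3 plan.py .52 -.10 .016 178.5 1; python3 - <<'E'
from h import *
a=capture("scene")["img"];b=capture("top")["img"]
cv2.imwrite("pics/g3.png",np.hstack([cv2.resize(a[180:320,200:340],(400,400)),cv2.resize(b[200:340,320:460],(400,400))]))
E
```

```text
t 4.6167 tcp [ 0.5198 -0.0997  0.0876] jaw 178.55 dj -0.05 max 0.0144
0.0143,0,-0.0001,0.0002,0.0143,0.0001,-0,0.0002,0.0144,0,-0.0001,0.0002,0.0143,0.0001,-0,0.0002,0.0143,0,-0.0001,0.0002
```

View pics/g3.png

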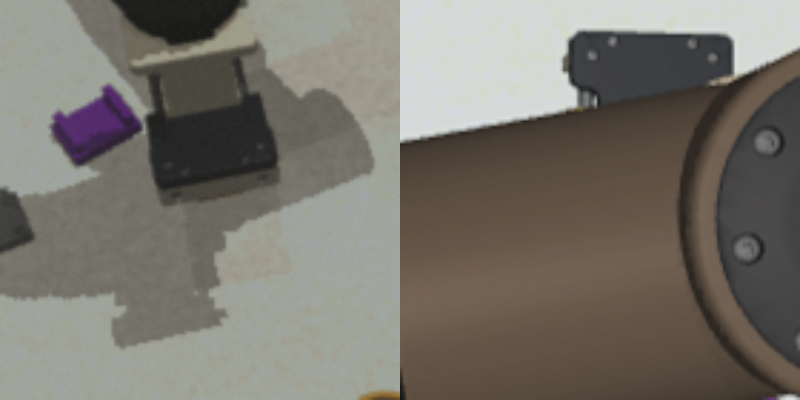

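Request:
play_rows(series=[0.0143, 0, 0, 0, 0.0143, 0, 0, 0, 0.0143, 0, 0, 0, 0.0143, 0, 0, 0, 0.0143, 0, 0, 0])

```text
time_s: 5.13
tcp_pos: [0.5197, -0.1012, 0.0158]
eef_rot: [4.6, 89.9, -176.8]
contact_force: [0.4, 0.2, -0.7]
gripper_width: 0.0522
```

Request:
play_rows(series=[0, 0, 0, 0, 0, 0, 0, 0, 0, 0, 0, 0, 0, 0, 0, 0, 0, 0, 0, 0], jaw=100)

```text
time_s: 5.55
tcp_pos: [0.5209, -0.1007, 0.0177]
eef_rot: [-169.2, 89.9, 9.4]
contact_force: [-0.6, 0.2, -0.8]
gripper_width: 0.0798
```

Request:
play_rows(series=[-0.024, 0, 0, 0, -0.024, 0, 0, 0, -0.024, 0, 0, 0, -0.024, 0, 0, 0, -0.024, 0, 0, 0])

```text
time_s: 5.97
tcp_pos: [0.5204, -0.1006, 0.1389]
eef_rot: [-167.2, 89.9, 11.5]
contact_force: [1.1, 0.7, 0.7]
gripper_width: 0.0877
```

```bash
python3 plan.py .52 -.19 .14 178.5 1; python3 - <<'E'
from h import *
a=capture("scene")["img"];b=capture("top")["img"]
cv2.imwrite("pics/g4.png",np.hstack([cv2.resize(a[180:320,200:340],(400,400)),cv2.resize(b[200:340,320:460],(400,400))]))
E
```

```text
t 5.9667 tcp [ 0.5204 -0.1006  0.1389] jaw 178.63 dj -0.13 max 0.0179
-0.0002,0.0179,-0.0003,0.0005,-0.0003,0.0178,-0.0004,0.0005,-0.0002,0.0179,-0.0003,0.0005,-0.0002,0.0179,-0.0004,0.0005,-0.0002,0.0178,-0.0004,0.0005
```

View pics/g4.png

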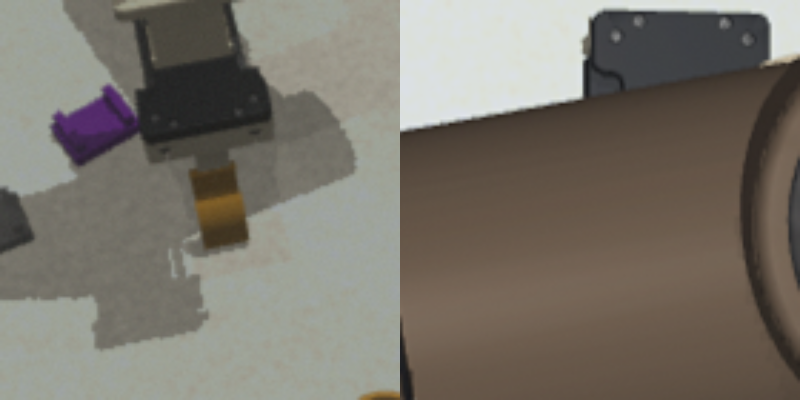

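Request:
play_rows(series=[0, 0.012, 0, 0, 0, 0.012, 0, 0, 0, 0.012, 0, 0, 0, 0.012, 0, 0, 0, 0.012, 0, 0], jaw=0)

```text
time_s: 6.48
tcp_pos: [0.5186, -0.1622, 0.1363]
eef_rot: [4.8, 89.9, -176.6]
contact_force: [0.6, -0.7, 0.1]
gripper_width: 0.0596
```

Request:
play_rows(series=[0.017, 0, 0, 0, 0.017, 0, 0, 0, 0.017, 0, 0, 0, 0.017, 0, 0, 0, 0.017, 0, 0, 0])

```text
time_s: 6.9
tcp_pos: [0.5187, -0.1618, 0.0507]
eef_rot: [8.0, 90.0, -173.5]
contact_force: [0.0, 0.1, -0.3]
gripper_width: 0.0264
```

```bash
python3 plan.py .52 -.10 .053 178.5 1; python3 - <<'E'
from h import *
a=capture("scene")["img"];b=capture("top")["img"]
cv2.imwrite("pics/g5.png",np.hstack([cv2.resize(a[180:320,200:340],(400,400)),cv2.resize(b[200:340,320:460],(400,400))]))
E
```

```text
t 6.9 tcp [ 0.5187 -0.1618  0.0507] jaw 178.57 dj -0.07 max 0.0124
-0.0005,-0.0124,0,0.0002,-0.0004,-0.0123,0.0001,0.0002,-0.0005,-0.0124,0.0001,0.0002,-0.0004,-0.0124,0,0.0002,-0.0005,-0.0123,0.0001,0.0002
```

View pics/g5.png

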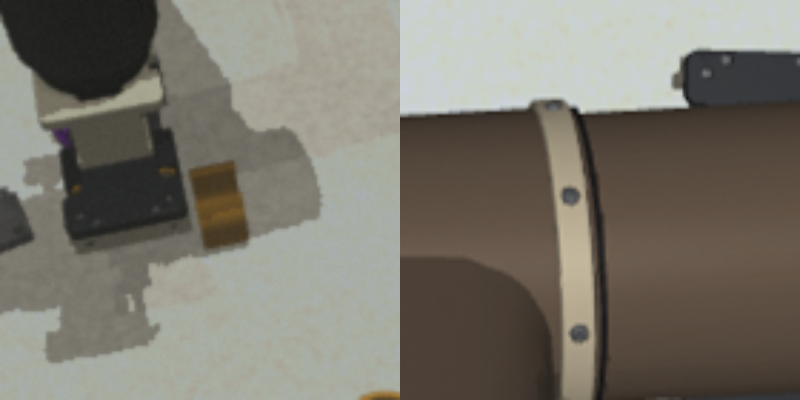

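Request:
play_rows(series=[-0.0005, -0.006, 0, 0, -0.0005, -0.006, 0, 0, 0, -0.006, 0, 0, 0, -0.006, 0, 0, 0, -0.006, 0, 0])

```text
time_s: 7.42
tcp_pos: [0.5203, -0.1298, 0.0538]
eef_rot: [-172.1, 89.9, 6.5]
contact_force: [0.3, 0.2, 0.4]
gripper_width: 0.0007
```

Request:
play_rows(series=[0, -0.006, 0, 0, 0, -0.006, 0, 0, 0, -0.006, 0, 0, 0, -0.006, 0, 0, 0, -0.006, 0, 0])

```text
time_s: 7.83
tcp_pos: [0.5205, -0.1, 0.053]
eef_rot: [27.4, 90.0, -154.0]
contact_force: [-0.6, 0.5, 0.1]
gripper_width: 0.0007
```

```bash
python3 - <<'E'
from h import *
a=capture("scene")["img"];b=capture("top")["img"]
cv2.imwrite("pics/g6.png",np.hstack([cv2.resize(a[180:320,200:340],(400,400)),cv2.resize(b[200:340,320:460],(400,400))]))
E
```

```text
(no output)
```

View pics/g6.png

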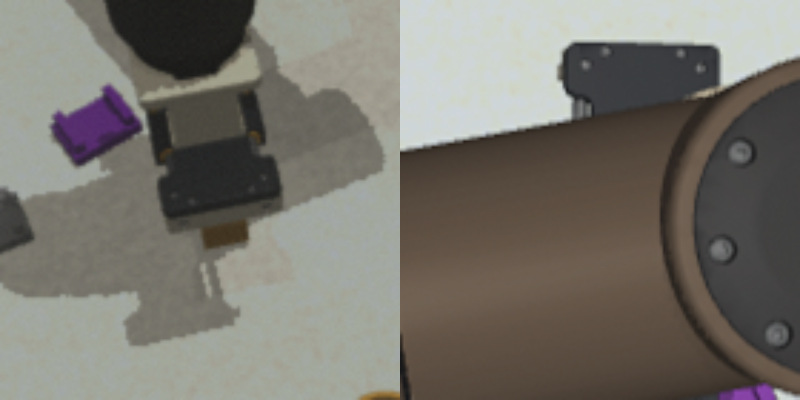

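Request:
play_rows(series=[0, 0.01, 0, 0, 0, 0.01, 0, 0, 0, 0.01, 0, 0, 0, 0.01, 0, 0, 0, 0.01, 0, 0])

```text
time_s: 8.35
tcp_pos: [0.5191, -0.1522, 0.0529]
eef_rot: [7.6, 90.0, -173.8]
contact_force: [0.4, 0.2, -0.3]
gripper_width: 0.0007
```

Request:
play_rows(series=[0, 0, 0, 0, 0, 0, 0, 0, 0, 0, 0, 0, 0, 0, 0, 0, 0, 0, 0, 0], jaw=32)

```text
time_s: 8.77
tcp_pos: [0.5193, -0.1504, 0.053]
eef_rot: [-75.7, 90.0, 102.9]
contact_force: [-0.9, -0.0, -1.0]
gripper_width: 0.0257
```

Request:
play_rows(series=[0, -0.006, 0, 0, 0, -0.006, 0, 0, 0, -0.006, 0, 0, 0, -0.006, 0, 0, 0, -0.006, 0, 0])

```text
time_s: 9.18
tcp_pos: [0.5201, -0.1197, 0.053]
eef_rot: [-167.2, 90.0, 11.5]
contact_force: [-0.7, 0.9, -0.8]
gripper_width: 0.0277
```

```bash
python3 - <<'E'
from h import *
a=capture("scene")["img"];b=capture("top")["img"]
cv2.imwrite("pics/g7.png",np.hstack([cv2.resize(a[180:320,200:340],(400,400)),cv2.resize(b[200:340,320:460],(400,400))]))
E
```

```text
(no output)
```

View pics/g7.png

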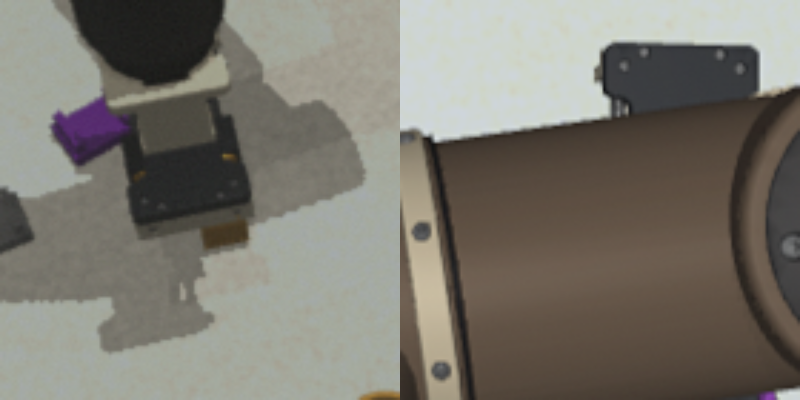

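Request:
play_rows(series=[0, -0.006, 0, 0, 0, -0.006, 0, 0, 0, -0.006, 0, 0, 0, -0.006, 0, 0, 0, -0.006, 0, 0])

```text
time_s: 9.7
tcp_pos: [0.5208, -0.09, 0.053]
eef_rot: [-152.7, 90.0, 25.9]
contact_force: [0.8, 0.3, 0.7]
gripper_width: 0.0281
```

```bash
python3 - <<'E'
from h import *
a=capture("scene")["img"];b=capture("top")["img"]
cv2.imwrite("pics/g8.png",np.hstack([cv2.resize(a[180:320,200:340],(400,400)),cv2.resize(b[200:340,320:460],(400,400))]))
E
```

View pics/g8.png

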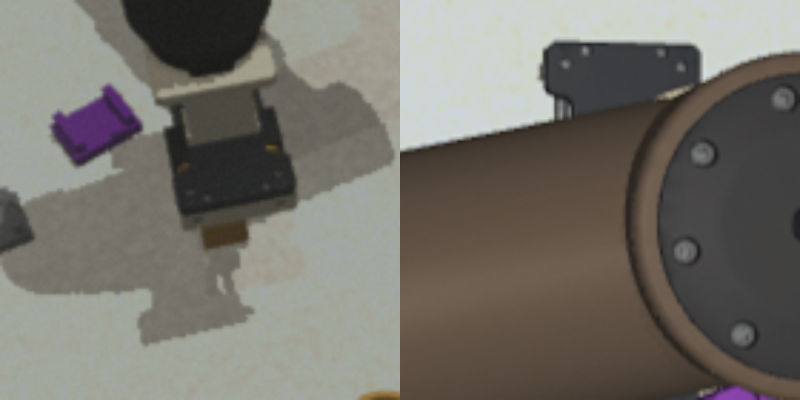

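```bash
cat > ov.py <<'E'
from h import *
import sys
# ov.py img(scene) x y yaw z crop
def ov(img,n,T,x,y,w,h,k,out): cv2.imwrite(out,draw(img,n,cuffpts(T),x,y,w,h,k))
E
python3 - <<'E'
from ov import *
for p in [(205,248),(247,242)]: print(onplane("scene",(p[0]*.35+200-.5,p[1]*.35+180-.5),0.0))
img=cv2.imread("pics/g5.png")[:,:400]
a=cv2.resize(img,(800,800))
T=TF(.52,-.10,.033,Rz(-1.5))
for L in cuffpts(T):
    p=np.array([(proj("scene",q)-(200,180)+.5)/.35*2 for q in L]);cv2.polylines(a,[np.int32(p)],False,(0,255,0),1,cv2.LINE_AA)
cv2.imwrite("pics/g5o.png",a[200:600,200:800])
E
```

```text
[ 0.53767798 -0.11841722  0.        ]
[ 0.54101991 -0.08474041  0.        ]
```

View pics/g5o.png

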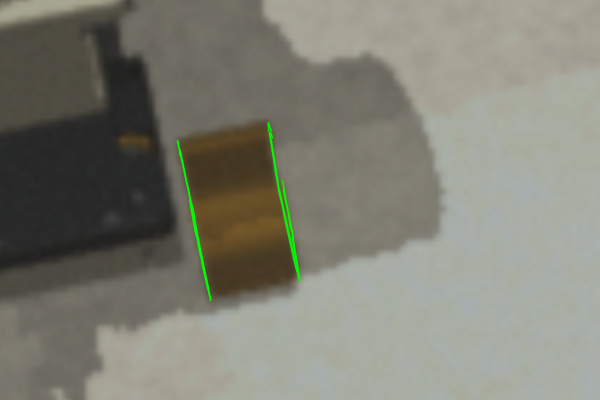

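```bash
python3 - <<'E'
from h import *
a=capture("scene")["img"]; cv2.imwrite("pics/s8.png",a)
crop(a,245,210,75,65,10,"pics/g9.png")
E
```

```text
(no output)
```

View pics/g9.png

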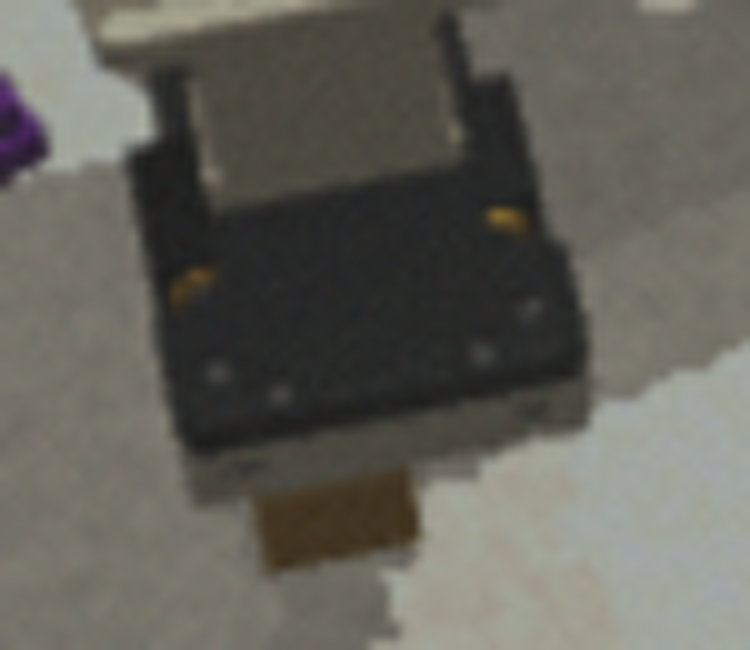

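Request:
play_rows(series=[0, 0.012, 0, 0, 0, 0.012, 0, 0, 0, 0.012, 0, 0, 0, 0.012, 0, 0, 0.003, 0.012, 0, 0])

```text
time_s: 10.27
tcp_pos: [0.5195, -0.1525, 0.0503]
eef_rot: [173.8, 90.0, -7.7]
contact_force: [-0.1, -0.0, -0.0]
gripper_width: 0.028
```

Request:
play_rows(series=[0.002, 0, 0, 0, 0, 0, 0, 0, 0, 0, 0, 0, 0, 0, 0, 0, 0, 0, 0, 0], jaw=45)

```text
time_s: 10.68
tcp_pos: [0.5194, -0.1503, 0.048]
eef_rot: [-168.1, 90.0, 10.6]
contact_force: [0.1, -0.2, 0.4]
gripper_width: 0.0394
```

```bash
python3 - <<'E'
from h import *
a=capture("scene")["img"]; 
crop(a,220,190,90,80,9,"pics/g10.png")
s,M=tool();print(s["tcp_pos"],s["gripper_width"],M)
E
```

```text
[ 0.5194552  -0.15027094  0.04806543] 0.03936949774410334 [[ 1.87204260e-04 -2.33848495e-02 -9.99726519e-01]
 [ 1.57678314e-05 -9.99726537e-01  2.33848528e-02]
 [-9.99999982e-01 -2.01412633e-05 -1.86784338e-04]]
```

View pics/g10.png

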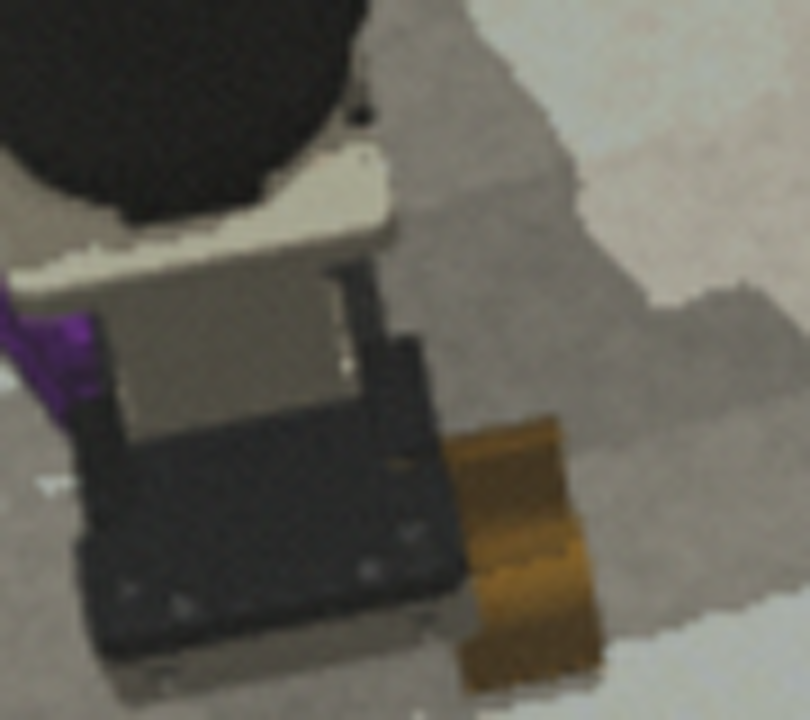

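Request:
play_rows(series=[0, -0.007, 0, 0, 0, -0.007, 0, 0, 0, -0.007, 0, 0, 0, -0.007, 0, 0, 0, -0.007, 0, 0])

```text
time_s: 11.15
tcp_pos: [0.5202, -0.1146, 0.048]
eef_rot: [-166.4, 90.0, 12.3]
contact_force: [-0.3, -0.2, 0.3]
gripper_width: 0.0393
```

```bash
python3 - <<'E'
from h import *
a=capture("scene")["img"]; 
crop(a,235,190,90,80,9,"pics/g11.png")
E
```

```text
(no output)
```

View pics/g11.png

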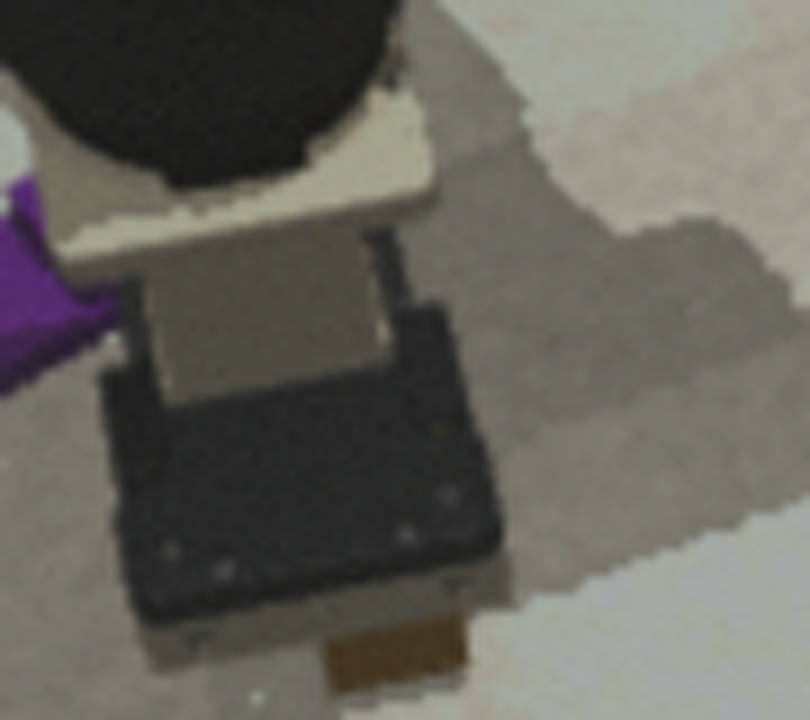

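Request:
play_rows(series=[0, -0.007, 0, 0, 0, -0.007, 0, 0, 0, -0.007, 0, 0, 0, -0.007, 0, 0, 0, -0.007, 0, 0])

```text
time_s: 11.62
tcp_pos: [0.521, -0.0799, 0.048]
eef_rot: [-132.6, 90.0, 46.1]
contact_force: [-0.3, -0.5, -0.2]
gripper_width: 0.0396
```

```bash
python3 - <<'E'
from h import *
a=capture("scene")["img"]; 
crop(a,235,190,90,80,9,"pics/g12.png")
E
```

```text
(no output)
```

View pics/g12.png

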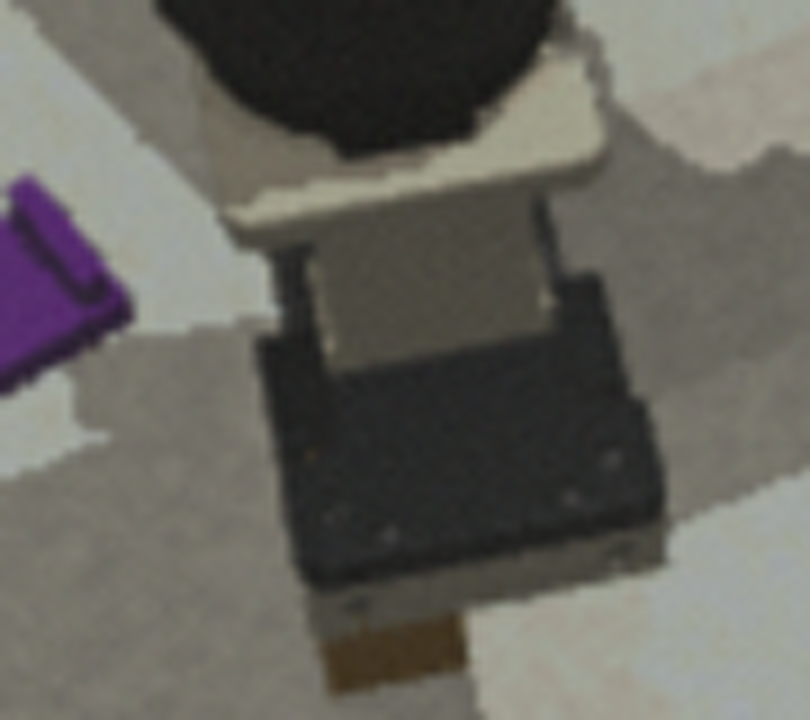

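Request:
play_rows(series=[-0.01, 0.01, 0, 0, 0, 0.017, 0, 0, 0, 0.017, 0, 0, 0, 0.017, 0, 0, 0, 0.012, 0, 0], jaw=36)

```text
time_s: 12.08
tcp_pos: [0.5193, -0.1551, 0.0585]
eef_rot: [163.4, 90.0, -18.0]
contact_force: [-0.3, -0.1, 0.2]
gripper_width: 0.0321
```

Request:
play_rows(series=[0.008, 0.004, 0, 0, 0.007, 0, 0, 0, 0.007, 0, 0, 0, 0, 0, 0, 0, 0, 0, 0, 0])

```text
time_s: 12.5
tcp_pos: [0.5186, -0.1572, 0.0352]
eef_rot: [4.9, 89.9, -176.4]
contact_force: [0.7, 0.3, -0.6]
gripper_width: 0.0314
```

Request:
play_rows(series=[0, -0.007, 0, 0, 0, -0.007, 0, 0, 0, -0.007, 0, 0, 0, -0.007, 0, 0, 0, -0.007, 0, 0])

```text
time_s: 12.92
tcp_pos: [0.5202, -0.1215, 0.0362]
eef_rot: [-170.0, 90.0, 8.6]
contact_force: [0.2, -0.1, 0.6]
gripper_width: 0.0314
```

```bash
python3 - <<'E'
from h import *
a=capture("scene")["img"]; 
crop(a,235,190,90,80,9,"pics/g13.png")
E
```

```text
(no output)
```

View pics/g13.png

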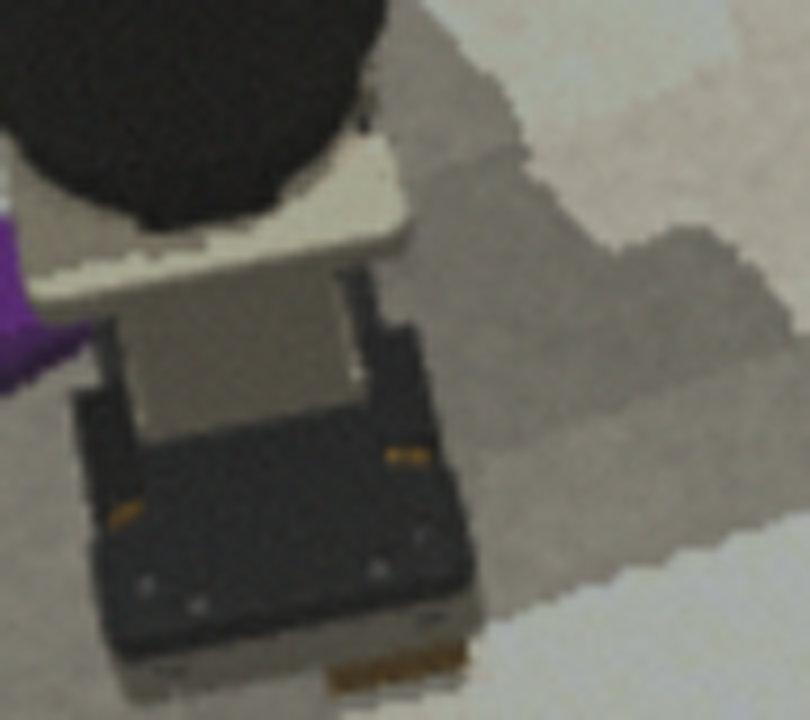

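Request:
play_rows(series=[0, -0.004, 0, 0, 0, -0.004, 0, 0, 0, -0.004, 0, 0, 0, -0.004, 0, 0, 0, -0.004, 0, 0])

```text
time_s: 13.38
tcp_pos: [0.5205, -0.1024, 0.0359]
eef_rot: [32.4, 90.0, -149.0]
contact_force: [0.6, -0.1, 0.1]
gripper_width: 0.0315
```

```bash
python3 - <<'E'
from h import *
a=capture("scene")["img"]; 
crop(a,235,190,90,80,9,"pics/g14.png")
E
```

```text
(no output)
```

View pics/g14.png

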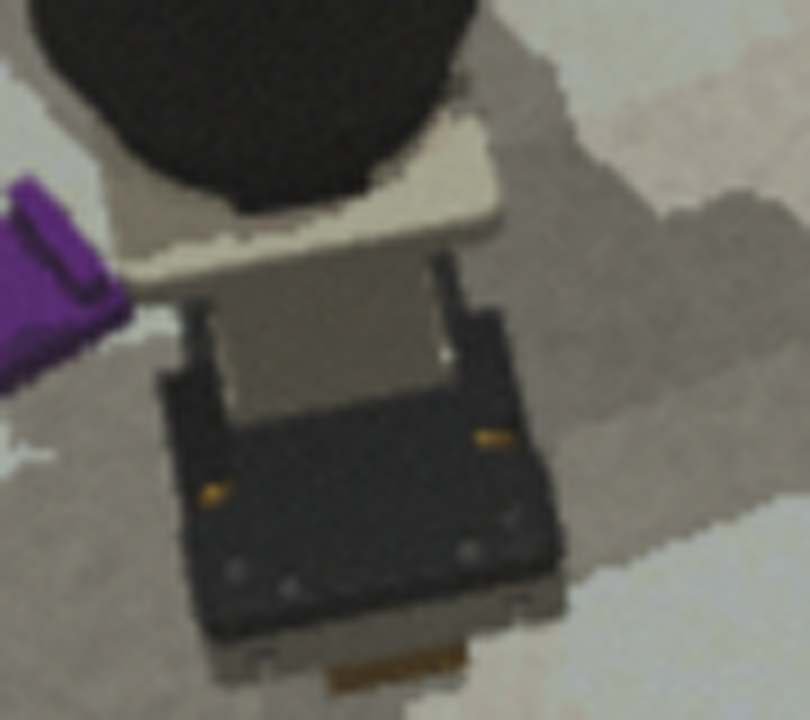

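Request:
play_rows(series=[0.001, 0, 0, 0, 0.001, 0, 0, 0, 0.001, 0, 0, 0, 0.001, 0, 0, 0, 0.001, 0, 0, 0])

```text
time_s: 13.85
tcp_pos: [0.5206, -0.1029, 0.0311]
eef_rot: [101.9, 90.0, -79.4]
contact_force: [-2.2, 0.8, 10.9]
gripper_width: 0.0316
```

Request:
play_rows(series=[-0.005, 0, 0, 0, -0.01, 0, 0, 0, -0.015, 0, 0, 0, -0.015, 0, 0, 0, -0.015, 0, 0, 0])

```text
time_s: 14.27
tcp_pos: [0.5205, -0.1027, 0.0924]
eef_rot: [176.9, 90.0, -4.5]
contact_force: [0.0, 0.1, 0.1]
gripper_width: 0.0319
```

```bash
python3 - <<'E'
from h import *
for px in [(258.4,265.6),(297.3,257.8)]:
  for z in (.08,.1,.12,.14,.16): print(z,onplane("scene",px,z))
a=capture("scene")["img"]; cv2.imwrite("pics/s15.png",a)
crop(a,200,100,160,170,4.5,"pics/g15.png") if 0 else cv2.imwrite("pics/g15.png",cv2.resize(a[120:280,200:360],(600,600),interpolation=cv2.INTER_CUBIC))
E
```

```text
0.08 [ 0.57527116 -0.14446147  0.08      ]
0.1 [ 0.58703247 -0.14395034  0.1       ]
0.12 [ 0.59879377 -0.14343921  0.12      ]
0.14 [ 0.61055508 -0.14292808  0.14      ]
0.16 [ 0.62231639 -0.14241695  0.16      ]
0.08 [ 0.57798187 -0.06193517  0.08      ]
0.1 [ 0.58967549 -0.06348472  0.1       ]
0.12 [ 0.60136911 -0.06503427  0.12      ]
0.14 [ 0.61306273 -0.06658381  0.14      ]
0.16 [ 0.62475635 -0.06813336  0.16      ]
```

View pics/g15.png

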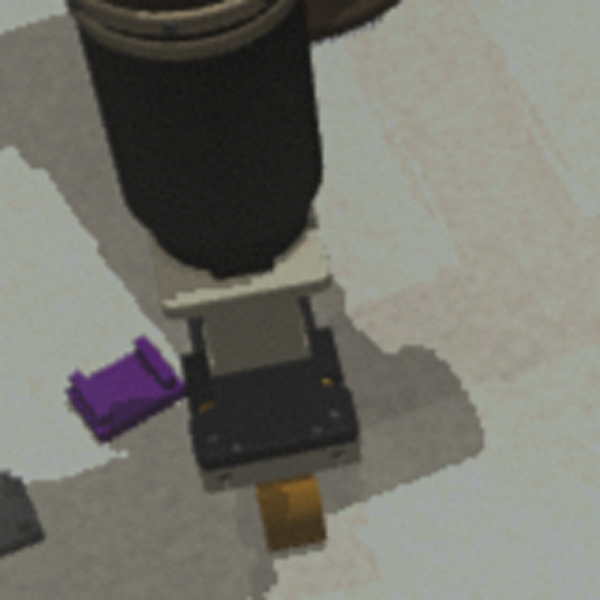

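Request:
play_rows(series=[0, 0.011, 0, 0, 0, 0.011, 0, 0, 0, 0.011, 0, 0, 0.01, 0.011, 0, 0, 0.01, 0.011, 0, 0])

```text
time_s: 14.73
tcp_pos: [0.519, -0.159, 0.0701]
eef_rot: [-149.9, 90.0, 28.6]
contact_force: [-1.1, 0.8, -0.6]
gripper_width: 0.0317
```

Request:
play_rows(series=[0.012, 0, 0, 0, 0.012, 0, 0, 0, 0.012, 0, 0, 0, 0.012, 0, 0, 0, 0.004, 0, 0, 0])

```text
time_s: 15.15
tcp_pos: [0.5169, -0.1585, 0.0157]
eef_rot: [-0.6, 89.7, 177.9]
contact_force: [-0.6, 0.3, -0.6]
gripper_width: 0.0313
```

Request:
play_rows(series=[0, -0.007, 0, 0, 0, -0.007, 0, 0, 0, -0.007, 0, 0, 0, -0.007, 0, 0, 0, -0.007, 0, 0])

```text
time_s: 15.57
tcp_pos: [0.5205, -0.1217, 0.0196]
eef_rot: [-176.3, 89.9, 2.3]
contact_force: [0.8, -0.3, 0.4]
gripper_width: 0.0313
```

```bash
python3 - <<'E'
from h import *
a=capture("scene")["img"]; 
crop(a,235,190,90,80,9,"pics/g16.png")
E
```

```text
(no output)
```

View pics/g16.png

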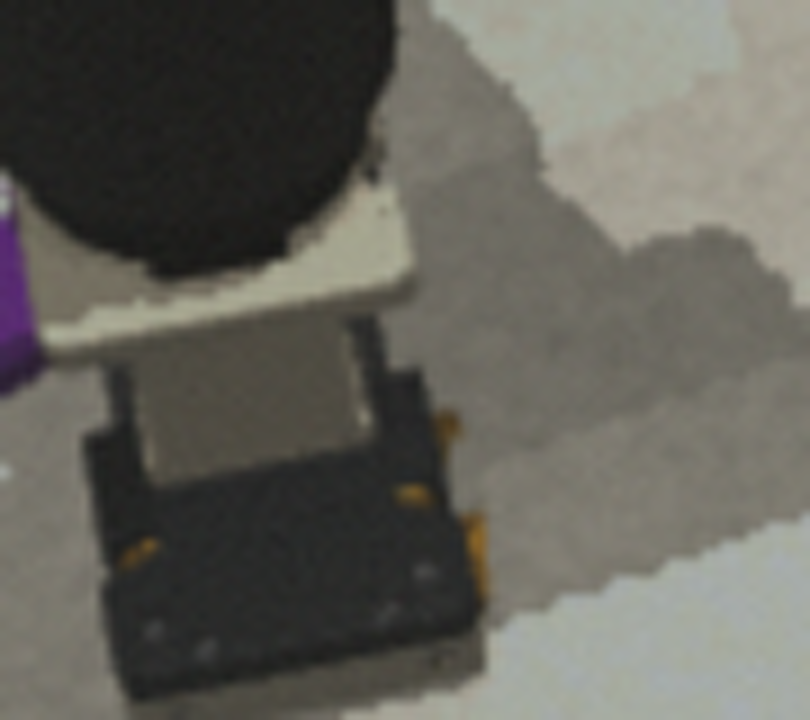

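Request:
play_rows(series=[0, -0.006, 0, 0, 0, -0.006, 0, 0, 0, -0.006, 0, 0, 0, -0.006, 0, 0, 0, -0.006, 0, 0])

```text
time_s: 16.03
tcp_pos: [0.5207, -0.092, 0.0189]
eef_rot: [-71.8, 90.0, 106.8]
contact_force: [-0.9, 1.1, 0.4]
gripper_width: 0.032
```

```bash
python3 - <<'E'
from h import *
a=capture("scene")["img"]; 
crop(a,235,190,90,80,9,"pics/g17.png")
E
```

```text
(no output)
```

View pics/g17.png

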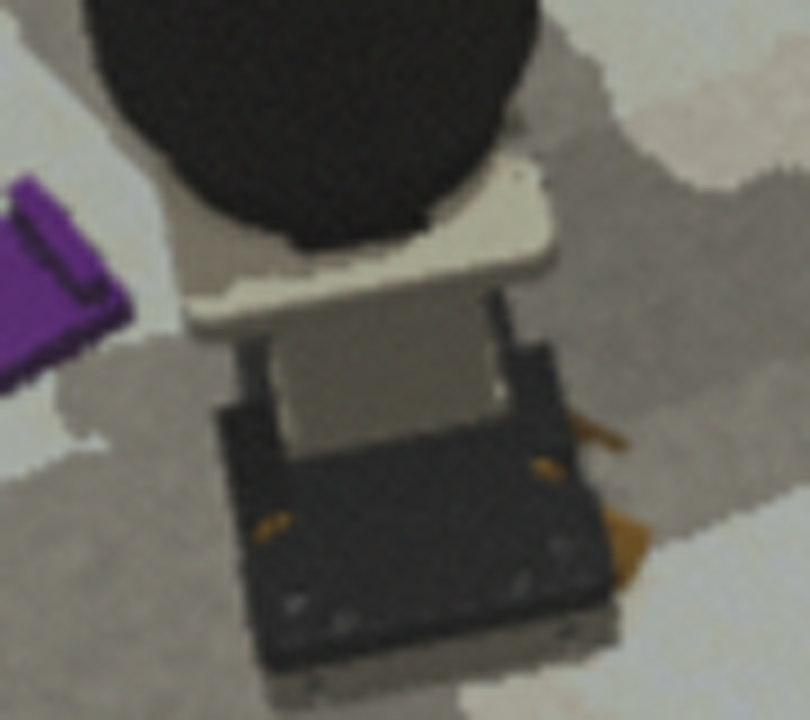

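Request:
play_rows(series=[0, -0.006, 0, 0, 0, -0.006, 0, 0, 0, -0.006, 0, 0, 0, -0.006, 0, 0, 0, -0.006, 0, 0])

```text
time_s: 16.5
tcp_pos: [0.5215, -0.062, 0.019]
eef_rot: [-119.8, 90.0, 58.8]
contact_force: [0.1, -0.1, 0.4]
gripper_width: 0.0314
```

```bash
python3 - <<'E'
from h import *
a=capture("scene")["img"]; 
crop(a,235,190,90,80,9,"pics/g18.png")
E
```

```text
(no output)
```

View pics/g18.png

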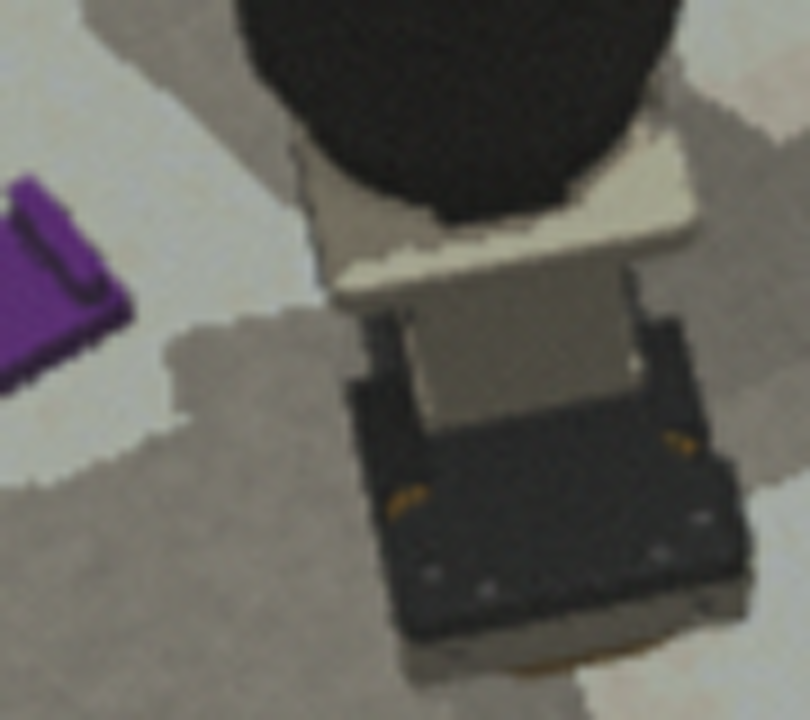

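Request:
play_rows(series=[-0.025, 0.01, 0, 0, -0.025, 0.02, 0, 0, -0.02, 0.03, 0, 0, 0, 0.03, 0, 0, 0, 0.02, 0, 0], jaw=100)

```text
time_s: 16.97
tcp_pos: [0.5198, -0.1742, 0.0907]
eef_rot: [178.7, 89.8, -2.7]
contact_force: [-0.1, 0.2, -1.2]
gripper_width: 0.0592
```

```bash
python3 - <<'E'
from h import *
a=capture("scene")["img"];b=capture("top")["img"];cv2.imwrite("pics/sL.png",a);cv2.imwrite("pics/tL.png",b)
crop(a,225,180,100,90,8,"pics/g19.png")
crop(b,300,220,120,120,5,"pics/g19t.png")
E
```

```text
(no output)
```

View pics/g19.png

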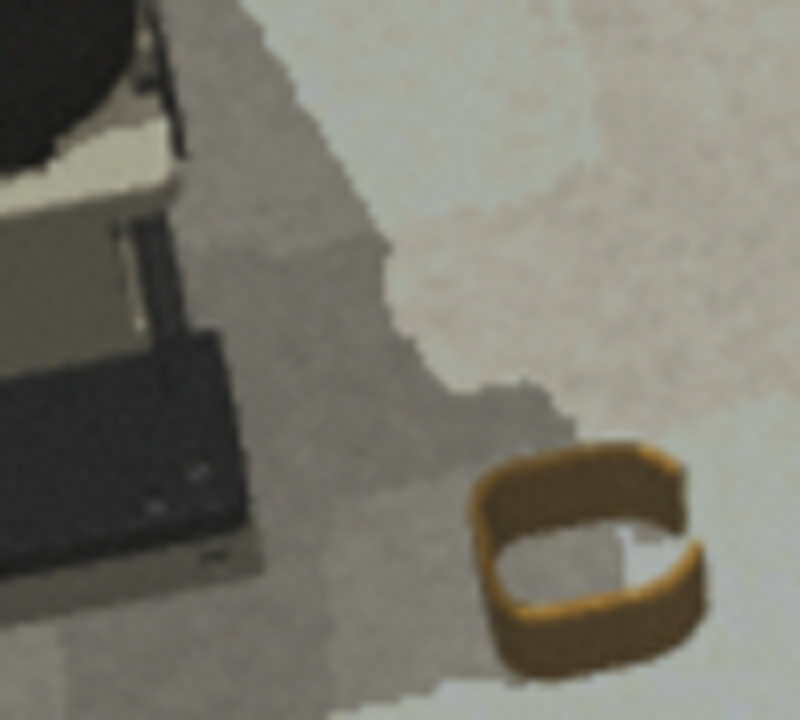

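View pics/g19t.png

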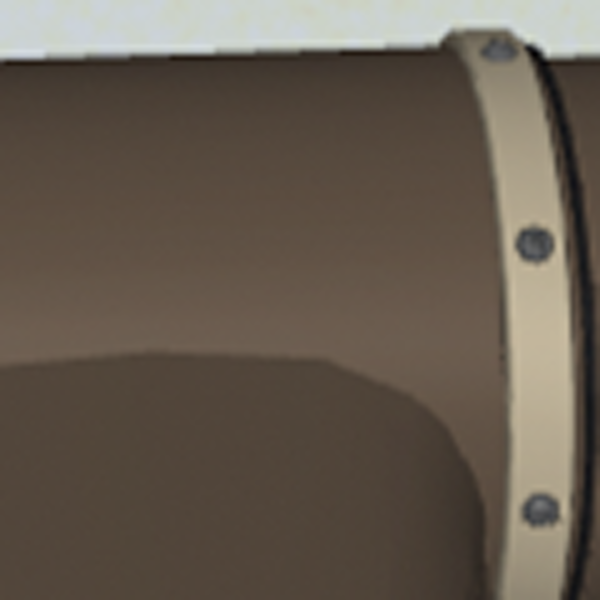

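```bash
cat > ov2.py <<'E'
from h import *
import sys
x,y,yaw=map(float,sys.argv[1:4])
B=np.array([[1,0,0],[0,0,1],[0,-1,0]],float).T  # columns x,y,z: x=(1,0,0) y=(0,0,1)?? fix below
B=np.column_stack([(1,0,0),(0,0,-1),(0,1,0)])
a=cv2.imread("pics/sL.png")
cv2.imwrite("pics/"+sys.argv[4],draw(a,"scene",cuffpts(TF(x,y,.018,Rz(yaw)@B)),275,225,50,45,14))
E
python3 ov2.py .52 -.049 -1.5 o1.png
```

```text
(no output)
```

View pics/o1.png

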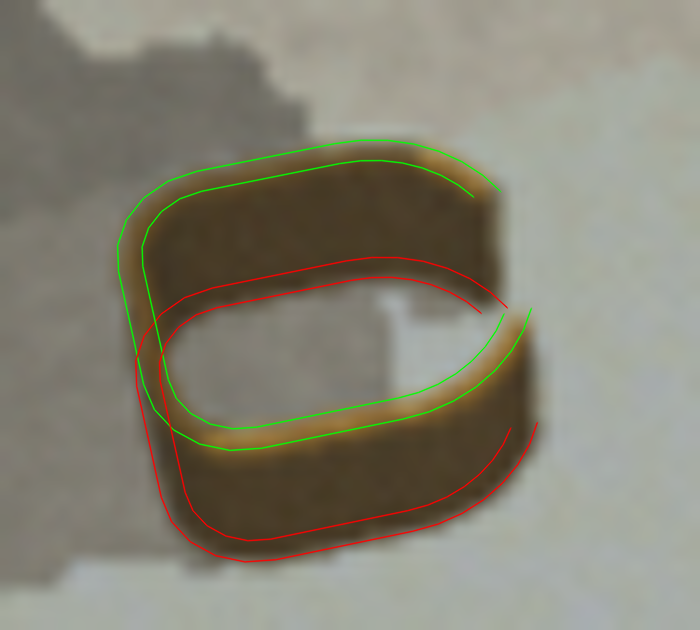

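```bash
python3 plan.py .5203 -.0575 .02 178.5 1;python3 -c "
from h import *
print(get_state()['joints'])"
```

```text
t 17.0667 tcp [ 0.5186 -0.1748  0.0892] jaw 178.47 dj 0.03 max 0.0235
0.0138,-0.0235,0.0003,-0.0001,0.0139,-0.0234,0.0003,-0.0001,0.0138,-0.0235,0.0003,-0.0001,0.0138,-0.0235,0.0002,-0.0001,0.0139,-0.0234,0.0003,-0.0001
[ 1.89508722e+00  1.41084471e+01 -2.38179741e+01  1.01091778e-02
 -5.20509134e+01 -3.43327771e+00]
```

Request:
play_rows(series=[0, -0.0235, 0, 0, 0.01, -0.0235, 0, 0, 0.02, -0.0235, 0, 0, 0.02, -0.0235, 0, 0, 0.02, -0.0235, 0, 0], jaw=100)

```text
time_s: 17.48
tcp_pos: [0.5216, -0.0536, 0.0185]
eef_rot: [-159.0, 89.9, 19.6]
contact_force: [0.6, -0.4, -0.3]
gripper_width: 0.087
```

```bash
python3 plan.py .5203 -.0575 -.02 178.5 1;python3 - <<'E'
from h import *
a=capture("scene")["img"]
crop(a,245,180,100,90,8,"pics/g20.png")
E
```

```text
t 17.4833 tcp [ 0.5216 -0.0536  0.0185] jaw 178.61 dj -0.11 max 0.0077
0.0077,0.0008,0.0002,0.0004,0.0077,0.0008,0.0003,0.0004,0.0077,0.0007,0.0002,0.0004,0.0077,0.0008,0.0003,0.0004,0.0077,0.0008,0.0002,0.0004
```

View pics/g20.png

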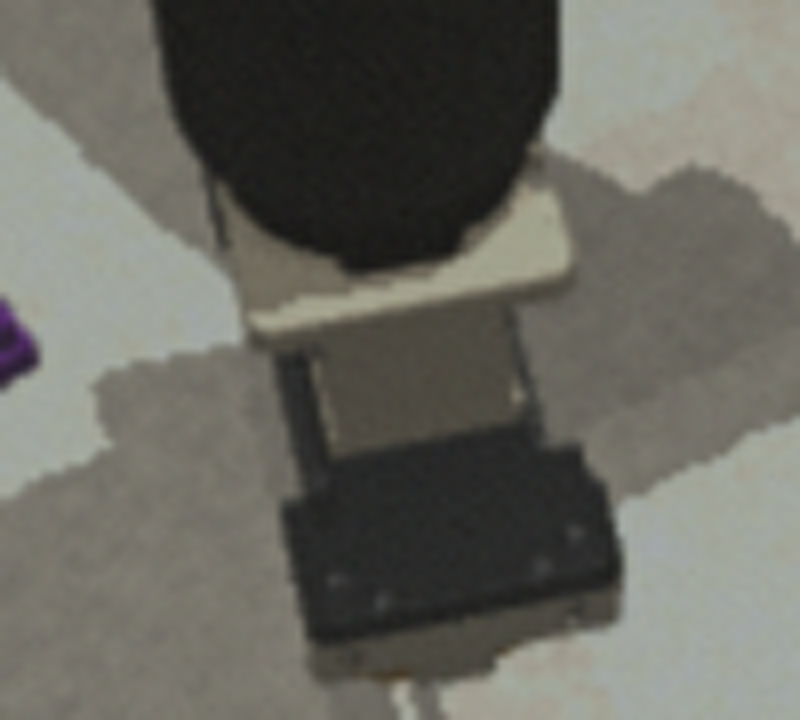

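Request:
play_rows(series=[0.004, 0.0008, 0.0002, 0, 0.004, 0.0008, 0.0002, 0, 0.004, 0.0008, 0.0002, 0, 0.003, 0.0008, 0.0002, 0, 0.003, 0.0008, 0.0002, 0])

```text
time_s: 17.95
tcp_pos: [0.5207, -0.0598, 0.0011]
eef_rot: [-167.1, 90.0, 11.5]
contact_force: [-0.7, -0.0, 0.6]
gripper_width: 0.0876
```

Request:
play_rows(series=[0.003, 0, 0, 0, 0.003, 0, 0, 0, 0.002, 0, 0, 0, 0.002, 0, 0, 0, 0, 0, 0, 0])

```text
time_s: 18.37
tcp_pos: [0.5203, -0.0593, -0.0094]
eef_rot: [9.9, 90.0, -171.5]
contact_force: [0.0, -0.2, -0.4]
gripper_width: 0.0875
```

Request:
play_rows(series=[0.004, 0, 0, 0, 0.004, 0, 0, 0, 0.004, 0, 0, 0, 0.002, 0, 0, 0, 0, 0, 0, 0])

```text
time_s: 18.78
tcp_pos: [0.52, -0.0592, -0.0237]
eef_rot: [12.8, 89.9, -168.5]
contact_force: [0.4, 0.3, -0.6]
gripper_width: 0.0876
```

Request:
play_rows(series=[0, 0, 0, 0, 0, 0, 0, 0, 0, 0, 0, 0, 0, 0, 0, 0, 0, 0, 0, 0], jaw=40, squeeze=8)

```text
time_s: 19.2
tcp_pos: [0.5207, -0.0591, -0.0229]
eef_rot: [-164.9, 90.0, 13.7]
contact_force: [-0.2, -0.1, -0.2]
gripper_width: 0.06
```

Request:
play_rows(series=[0, 0, 0, 0, 0, 0, 0, 0, 0, 0, 0, 0, 0, 0, 0, 0, 0, 0, 0, 0])

```text
time_s: 19.62
tcp_pos: [0.5206, -0.0591, -0.0229]
eef_rot: [-171.7, 90.0, 6.9]
contact_force: [-0.3, 0.0, 3.1]
gripper_width: 0.054
```

Request:
play_rows(series=[-0.02, 0, 0, 0, -0.03, 0, 0, 0, -0.03, 0, 0, 0, -0.03, 0, 0, 0, -0.03, 0, 0, 0])

```text
time_s: 20.03
tcp_pos: [0.5199, -0.0592, 0.1181]
eef_rot: [-0.8, 90.0, 177.8]
contact_force: [1.4, 0.1, -0.3]
gripper_width: 0.0539
```

```bash
python3 - <<'E'
from h import *
a=capture("scene")["img"];b=capture("top")["img"]
cv2.imwrite("pics/g21.png",np.hstack([cv2.resize(a[140:300,240:400],(400,400)),cv2.resize(b[160:320,250:410],(400,400))]))
print(get_state()["joints"])
E
python3 plan.py .468 .25 .19 -91.5 3
```

```text
[ 14.9933808    9.98002542 -24.35333187   0.08783195 -55.17960771
 -16.3699161 ]
t 20.1333 tcp [ 0.5238 -0.0588  0.1219] jaw 178.67 dj 89.83 max 0.0209
-0.0045,-0.0205,0.0042,-0.1045,-0.0046,-0.0208,0.0019,-0.1045,-0.0045,-0.0209,-0.0001,-0.1045,-0.0046,-0.0208,-0.0024,-0.1045,-0.0045,-0.0204,-0.0045,-0.1045
-0.0046,-0.0199,-0.0067,-0.1045,-0.0045,-0.019,-0.0086,-0.1045,-0.0046,-0.018,-0.0106,-0.1045,-0.0045,-0.0169,-0.0125,-0.1045,-0.0046,-0.0154,-0.0141,-0.1045
-0.0045,-0.0139,-0.0156,-0.1045,-0.0046,-0.0122,-0.017,-0.1045,-0.0045,-0.0103,-0.0182,-0.1045,-0.0046,-0.0084,-0.0192,-0.1045,-0.0045,-0.0063,-0.0199,-0.1045
```

View pics/g21.png

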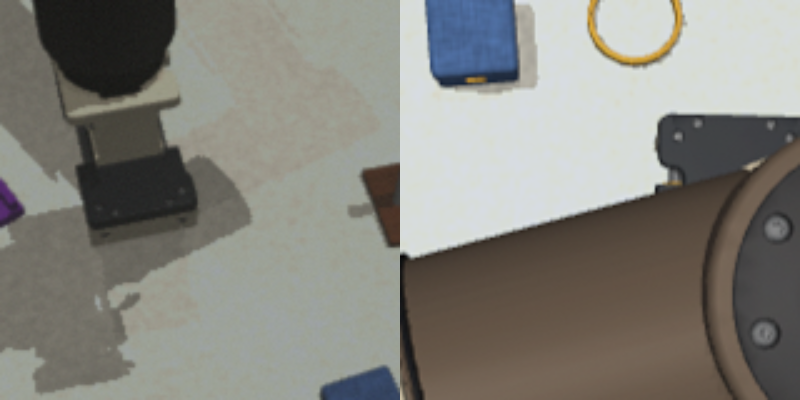

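```bash
python3 plan.py .478 .2574 .175 -91.5 3
```

```text
t 20.1333 tcp [ 0.5238 -0.0588  0.1219] jaw 178.67 dj 89.83 max 0.0213
-0.0035,-0.021,0.0035,-0.1045,-0.0036,-0.0213,0.0013,-0.1045,-0.0035,-0.0212,-0.0009,-0.1045,-0.0036,-0.0211,-0.0032,-0.1045,-0.0035,-0.0206,-0.0053,-0.1045
-0.0036,-0.02,-0.0074,-0.1045,-0.0035,-0.0191,-0.0095,-0.1045,-0.0035,-0.0179,-0.0114,-0.1045,-0.0036,-0.0167,-0.0133,-0.1045,-0.0035,-0.0152,-0.0149,-0.1045
-0.0036,-0.0136,-0.0164,-0.1045,-0.0035,-0.0118,-0.0177,-0.1045,-0.0036,-0.0099,-0.0189,-0.1045,-0.0035,-0.0078,-0.0198,-0.1045,-0.0035,-0.0058,-0.0205,-0.1045
```

Request:
play_rows(series=[-0.006, -0.021, 0.0035, -0.1045, -0.006, -0.0213, 0.0013, -0.1045, -0.006, -0.0212, -0.0009, -0.1045, -0.006, -0.0211, -0.0032, -0.1045, -0.006, -0.0206, -0.0053, -0.1045])

```text
time_s: 20.55
tcp_pos: [0.5048, 0.047, 0.1464]
eef_rot: [-18.8, 89.9, -170.0]
contact_force: [0.1, -0.1, -1.3]
gripper_width: 0.0539
```

Request:
play_rows(series=[-0.006, -0.02, -0.0074, -0.1045, -0.006, -0.0191, -0.0095, -0.1045, -0.006, -0.018, -0.0114, -0.1045, -0.004, -0.0167, -0.0133, -0.1045, 0, -0.0152, -0.0149, -0.1045])

```text
time_s: 20.97
tcp_pos: [0.4903, 0.1529, 0.1691]
eef_rot: [168.1, 90.0, 46.9]
contact_force: [0.5, -0.4, -1.3]
gripper_width: 0.054
```

Request:
play_rows(series=[0, -0.0136, -0.0164, -0.1045, 0, -0.0118, -0.0177, -0.1045, 0, -0.0099, -0.0189, -0.1045, 0, -0.0078, -0.0198, -0.1045, 0, -0.0058, -0.0205, -0.1045])

```text
time_s: 21.38
tcp_pos: [0.4747, 0.258, 0.168]
eef_rot: [-56.6, 89.9, -147.9]
contact_force: [1.0, -0.4, -0.6]
gripper_width: 0.0538
```

```bash
python3 plan.py .478 .2574 .15 -91.5 1; python3 - <<'E'
from h import *
a=capture("scene")["img"];b=capture("top")["img"]
cv2.imwrite("pics/g22.png",np.hstack([cv2.resize(a[100:260,340:500],(400,400)),cv2.resize(b[220:380,90:250],(400,400))]))
E
```

```text
t 21.3833 tcp [0.4747 0.258  0.168 ] jaw -91.27 dj -0.23 max 0.0036
0.0036,0.0007,0.0001,0.0008,0.0036,0.0007,0.0001,0.0008,0.0036,0.0006,0.0001,0.0008,0.0036,0.0007,0.0001,0.0008,0.0036,0.0007,0.0001,0.0008
```

View pics/g22.png

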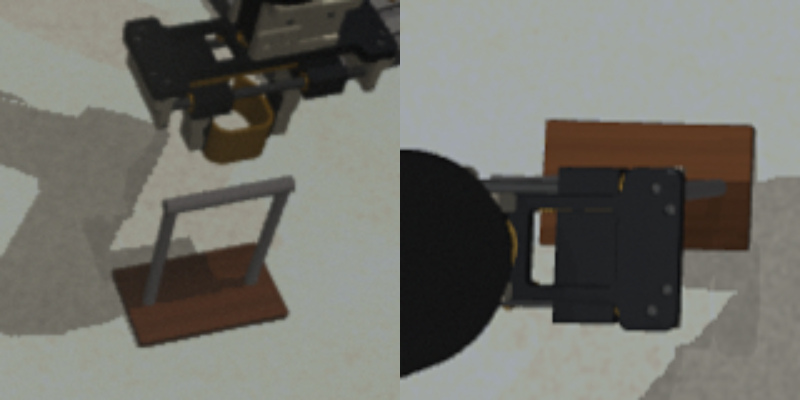

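```bash
python3 - <<'E'
from h import *
a=capture("scene")["img"];cv2.imwrite("pics/s23.png",a)
B=np.column_stack([(0,1,0),(0,0,-1),(-1,0,0)])
print(np.linalg.det(B))
L=cuffpts(TF(.465,.258,.209,Rz(-1.3)@B))
cv2.imwrite("pics/g23.png",draw(a,"scene",L,380,95,100,90,8))
E
```

```text
1.0
```

View pics/g23.png

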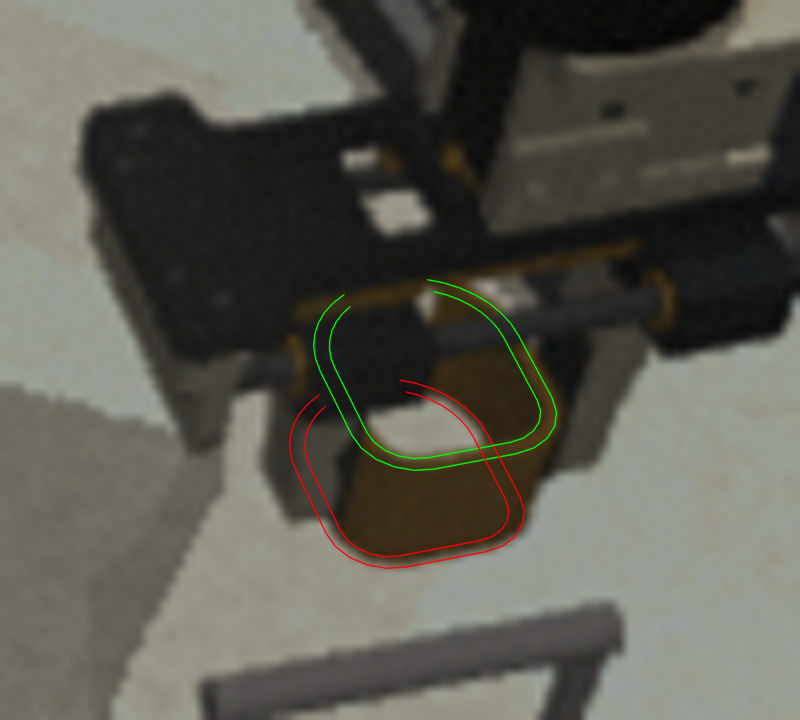

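Request:
play_rows(series=[0.006, 0.0008, 0, 0, 0.006, 0.0008, 0, 0, 0.006, 0.0008, 0, 0, 0.006, 0.0008, 0, 0, 0.005, 0.0008, 0, 0])

```text
time_s: 21.95
tcp_pos: [0.4793, 0.2563, 0.1389]
eef_rot: [-49.1, 89.9, -140.8]
contact_force: [-1.5, -1.1, -1.5]
gripper_width: 0.0539
```

```bash
cat > look.py <<'E'
from h import *
import sys
a=capture("scene")["img"]
crop(a,380,100,100,90,8,"pics/"+sys.argv[1])
s=get_state();print(s["tcp_pos"],s["contact_force"])
E
python3 look.py g24.png
```

```text
[0.47900896 0.25617165 0.13801196] [-0.37176274 -0.07359294 -2.03837081]
```

View pics/g24.png

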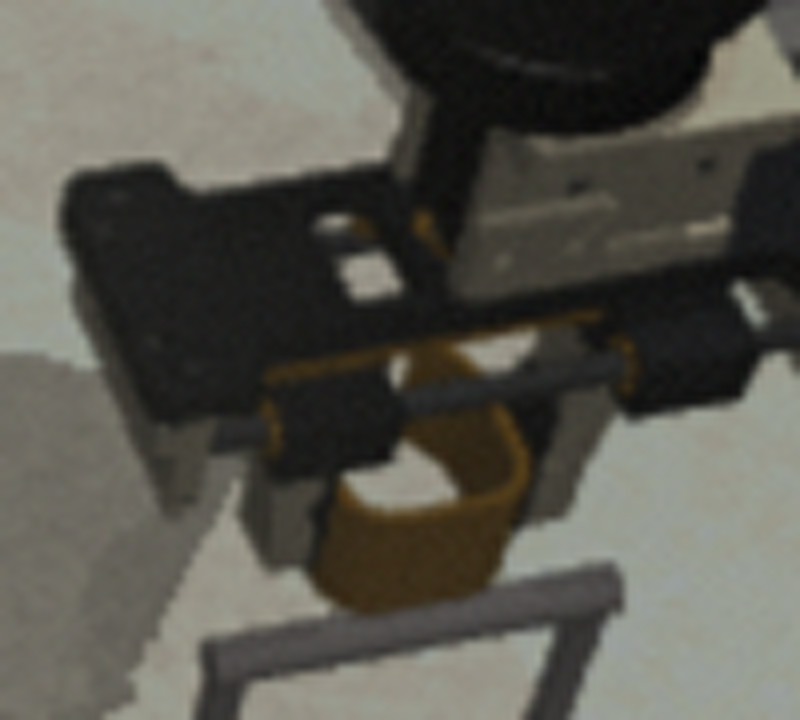

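Request:
play_rows(series=[0.004, -0.001, 0, 0, 0.004, -0.002, 0, 0, 0.004, -0.002, 0, 0, 0.004, -0.002, 0, 0, 0.004, -0.002, 0, 0])

```text
time_s: 22.42
tcp_pos: [0.4706, 0.2575, 0.1203]
eef_rot: [116.4, 89.9, 24.9]
contact_force: [0.3, -1.4, 3.1]
gripper_width: 0.0539
```

```bash
python3 look.py g25.png
```

```text
[0.46998853 0.25739259 0.11942312] [-0.9727289   0.05107621  2.0479391 ]
```

View pics/g25.png

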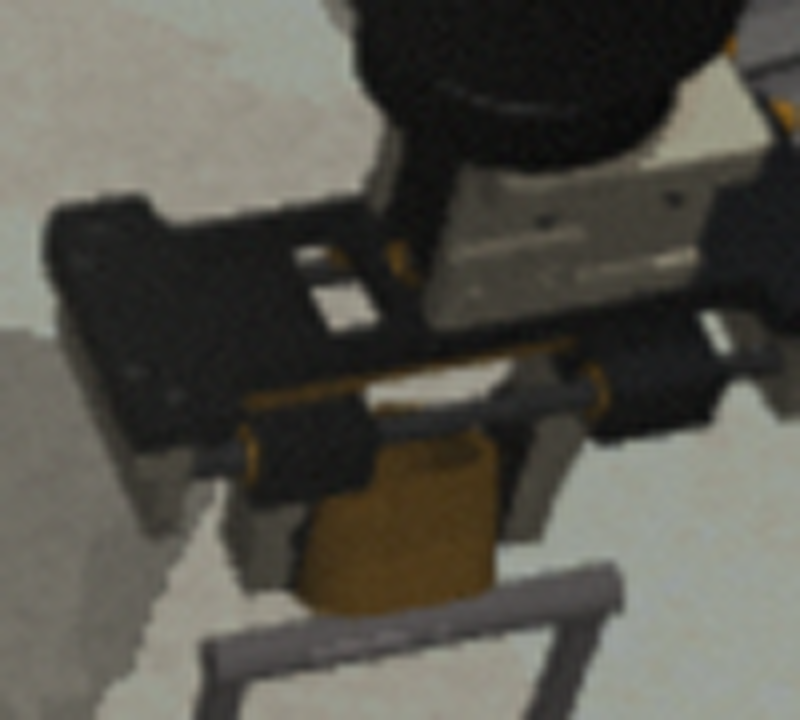

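Request:
play_rows(series=[0.003, -0.001, 0, 0, 0.003, -0.001, 0, 0, 0.003, -0.001, 0, 0, 0.003, -0.001, 0, 0, 0.003, -0.0005, 0, 0])

```text
time_s: 22.88
tcp_pos: [0.4658, 0.2577, 0.1047]
eef_rot: [175.0, 90.0, 83.4]
contact_force: [-0.8, 0.8, 3.1]
gripper_width: 0.0539
```

Request:
play_rows(series=[0.003, 0, 0, 0, 0.003, 0, 0, 0, 0.003, 0.0005, 0, 0, 0.003, 0.0005, 0, 0, 0.003, 0.001, 0, 0])

```text
time_s: 23.3
tcp_pos: [0.4676, 0.2572, 0.0894]
eef_rot: [-57.8, 90.0, -149.4]
contact_force: [-3.1, 0.0, 1.6]
gripper_width: 0.0542
```

```bash
python3 look.py g26.png
```

```text
[0.46748299 0.25703354 0.08875967] [-1.18423343  0.4254472  -1.49114712]
```

View pics/g26.png

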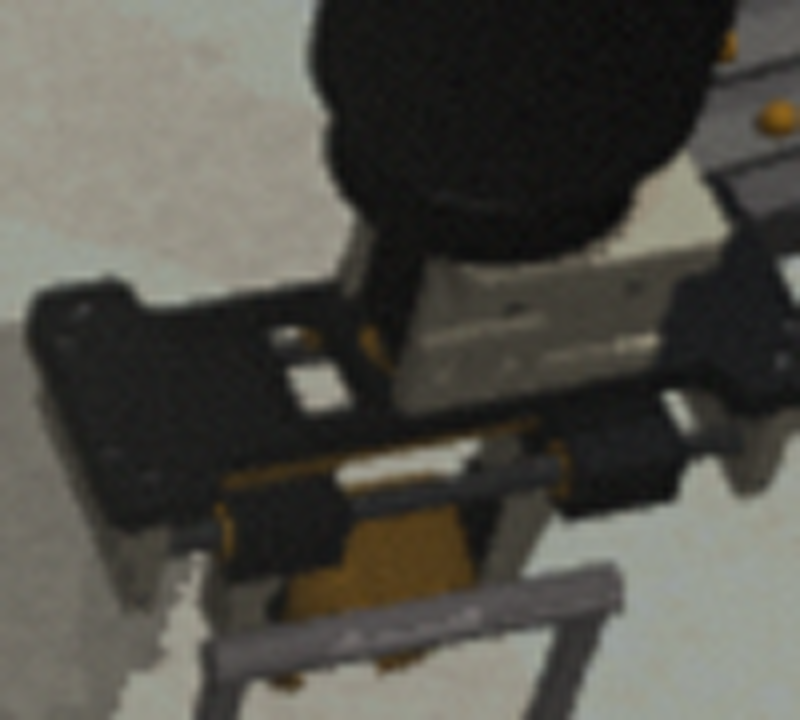

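Request:
play_rows(series=[0.001, 0.001, 0, 0, 0.001, 0.001, 0, 0, 0.001, 0.001, 0, 0, 0, 0.001, 0, 0, 0, 0.001, 0, 0])

```text
time_s: 23.77
tcp_pos: [0.4716, 0.2568, 0.0859]
eef_rot: [-69.2, 89.8, -160.8]
contact_force: [-7.3, 2.5, -4.5]
gripper_width: 0.0538
```

```bash
python3 look.py g27.png
```

```text
[0.4716933  0.25677148 0.08585663] [-5.34725049  1.90860206 -2.73516669]
```

View pics/g27.png

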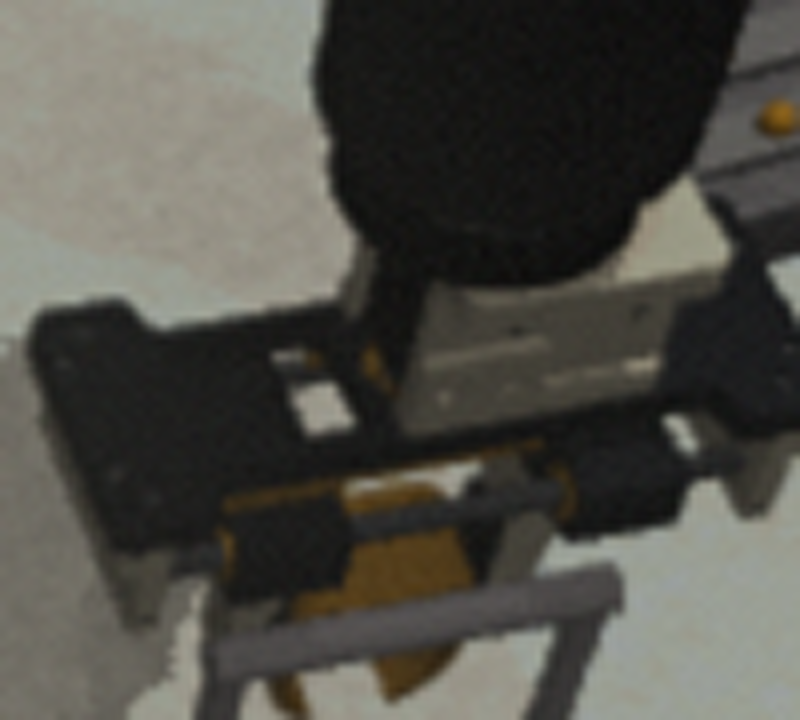

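Request:
play_rows(series=[0, -0.008, 0, 0, 0, -0.012, 0, 0, -0.01, 0, 0, 0, -0.03, 0, 0, 0, -0.04, 0, 0, 0])

```text
time_s: 24.23
tcp_pos: [0.4512, 0.2565, 0.1663]
eef_rot: [-38.9, 89.7, -130.4]
contact_force: [0.4, 0.7, -1.9]
gripper_width: 0.0539
```

```bash
cat > ov3.py <<'E'
from h import *
import sys
img,th,jaw,dz,off,yaw_off,out=sys.argv[1],*map(float,sys.argv[2:6]),0,sys.argv[6]
E
python3 - <<'E'
from h import *
a=capture("scene")["img"];cv2.imwrite("pics/s28.png",a)
s,M=tool();np.save("st28.npy",np.r_[s["tcp_pos"],M.ravel()]);print(s["tcp_pos"])
p=s["tcp_pos"]
out=[]
for th in (75,90,105):
    # cuff axes: at th=0: x=(0,1,0) y=(0,0,-1) z=(-1,0,0); rotate about world y so that z -> down
    B=np.column_stack([(0,1,0),(0,0,-1),(-1,0,0)]).astype(float)
    Rt=R.from_euler("y",-th,degrees=True).as_matrix()
    Rm=Rz(-1.3)@Rt@B
    P=p+np.array([0,0,.045]); c=P-Rm@np.array([0,.004 ,-.0097])
    out.append(draw(a,"scene",cuffpts(TF(*c,Rm)),380,80,80,80,5)[:, :])
    print(th,Rm[:,2],c)
cv2.imwrite("pics/g28.png",cv2.resize(np.hstack(out),(800,int(800*400/1200))))
cv2.imwrite("pics/g28b.png",out[1])
cv2.imwrite("pics/g28c.png",cv2.resize(a[80:160,380:460],(600,600),interpolation=cv2.INTER_CUBIC))
E
```

```text
[0.45592155 0.25975653 0.17671693]
75 [-0.25875243  0.00587191 -0.96592583] [0.44954894 0.25990115 0.21338273]
90 [-2.21987453e-16  5.03760002e-18 -1.00000000e+00] [0.45192258 0.25984728 0.21201693]
105 [ 0.25875243 -0.00587191 -0.96592583] [0.45456874 0.25978723 0.21131218]
```

View pics/g28.png

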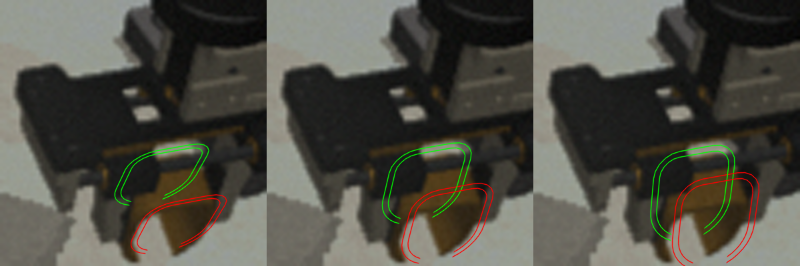

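View pics/g28c.png

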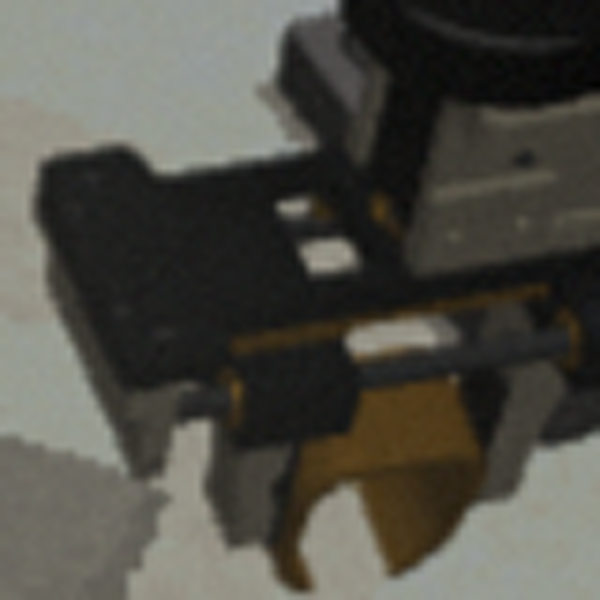

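```bash
python3 - <<'E'
from h import *
a=capture("scene")["img"];cv2.imwrite("pics/s29.png",a)
s,M=tool();p=s["tcp_pos"];print(p)
out=[]
for th in (70,80,90):
    B=np.column_stack([(0,1,0),(0,0,-1),(-1,0,0)]).astype(float)
    Rm=Rz(-1.3)@R.from_euler("y",-th,degrees=True).as_matrix()@B
    P=p+np.array([0,0,.043]); c=P-Rm@np.array([0,0 ,-.0097])
    out.append(draw(a,"scene",cuffpts(TF(*c,Rm)),395,95,50,75,8))
cv2.imwrite("pics/g29.png",cv2.resize(np.hstack(out),(800,400)))
E
```

```text
[0.45621395 0.26061109 0.17440091]
```

View pics/g29.png

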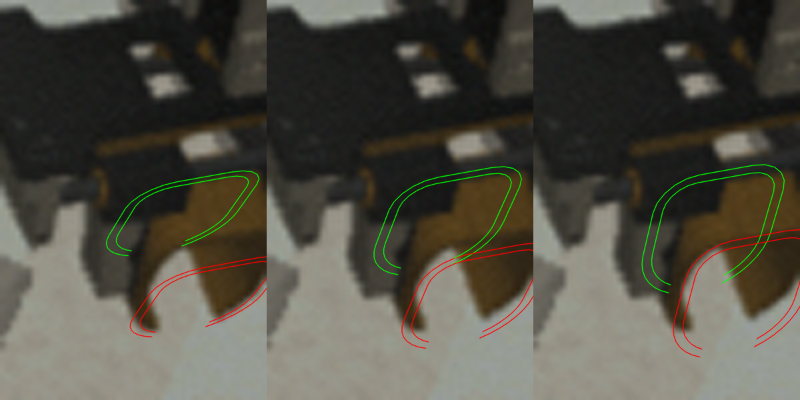

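```bash
python3 plan.py .4985 .2574 .205 178.5 3
```

```text
t 24.3333 tcp [0.4562 0.2606 0.1744] jaw -91.45 dj -90.05 max 0.0029
-0.002,0.0028,0.0001,0.1048,-0.002,0.0029,-0.0001,0.1048,-0.002,0.0028,-0.0005,0.1048,-0.0021,0.0027,-0.0008,0.1048,-0.002,0.0027,-0.001,0.1048
-0.002,0.0025,-0.0013,0.1048,-0.002,0.0024,-0.0016,0.1048,-0.002,0.0022,-0.0018,0.1048,-0.002,0.002,-0.002,0.1048,-0.002,0.0017,-0.0023,0.1048
-0.0021,0.0016,-0.0024,0.1048,-0.002,0.0012,-0.0025,0.1048,-0.002,0.001,-0.0027,0.1048,-0.002,0.0008,-0.0027,0.1048,-0.002,0.0004,-0.0028,0.1048
```

Request:
play_rows(series=[-0.01, 0.0028, 0, 0.1048, -0.01, 0.0029, 0, 0.1048, -0.01, 0.0028, -0.0005, 0.1048, 0, 0.0027, -0.0008, 0.1048, 0, 0.0027, -0.001, 0.1048])

```text
time_s: 24.75
tcp_pos: [0.4677, 0.2573, 0.1989]
eef_rot: [160.3, 89.8, 38.5]
contact_force: [0.5, 0.6, -1.7]
gripper_width: 0.054
```

Request:
play_rows(series=[0, 0.0025, -0.0013, 0.1048, 0, 0.0024, -0.0016, 0.1048, 0, 0.0022, -0.0018, 0.1048, 0, 0.002, -0.002, 0.1048, 0, 0.0017, -0.0023, 0.1048])

```text
time_s: 25.17
tcp_pos: [0.4816, 0.256, 0.1981]
eef_rot: [-176.0, 89.9, 32.1]
contact_force: [0.4, 0.1, -0.8]
gripper_width: 0.054
```

Request:
play_rows(series=[0, 0.0016, -0.0024, 0.1048, 0, 0.0012, -0.0025, 0.1048, 0, 0.001, -0.0027, 0.1048, 0, 0.0008, -0.0027, 0.1048, 0, 0.0004, -0.0028, 0.1048])

```text
time_s: 25.58
tcp_pos: [0.4957, 0.255, 0.1981]
eef_rot: [-147.7, 89.9, 30.4]
contact_force: [-0.1, -1.1, -1.1]
gripper_width: 0.0539
```

```bash
python3 plan.py .4985 .2574 .19 178.5 1; python3 - <<'E'
from h import *
a=capture("scene")["img"];b=capture("top")["img"];cv2.imwrite("pics/s30.png",a)
crop(a,380,80,100,110,6,"pics/g30.png")
crop(b,100,230,160,110,5,"pics/g30t.png")
E
```

```text
t 25.5833 tcp [0.4957 0.255  0.1981] jaw 178.09 dj 0.41 max 0.0017
0.0016,-0.0005,-0.0005,-0.0014,0.0016,-0.0005,-0.0006,-0.0014,0.0017,-0.0005,-0.0005,-0.0014,0.0016,-0.0005,-0.0005,-0.0014,0.0016,-0.0005,-0.0006,-0.0014
```

View pics/g30.png

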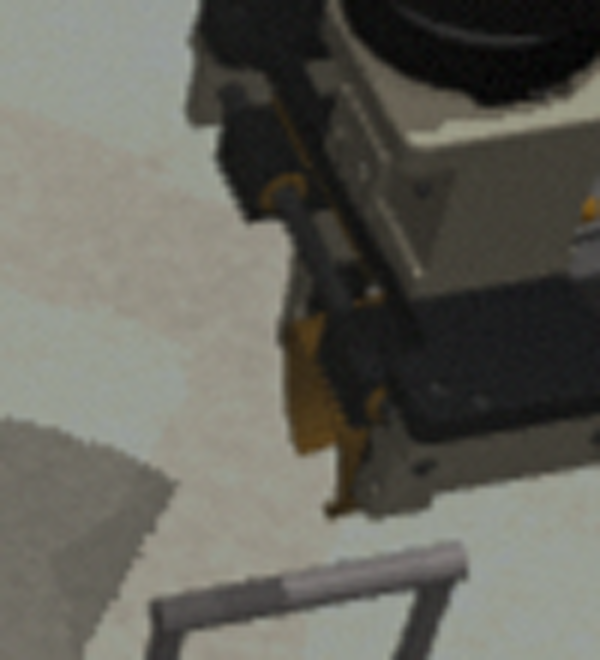

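View pics/g30t.png

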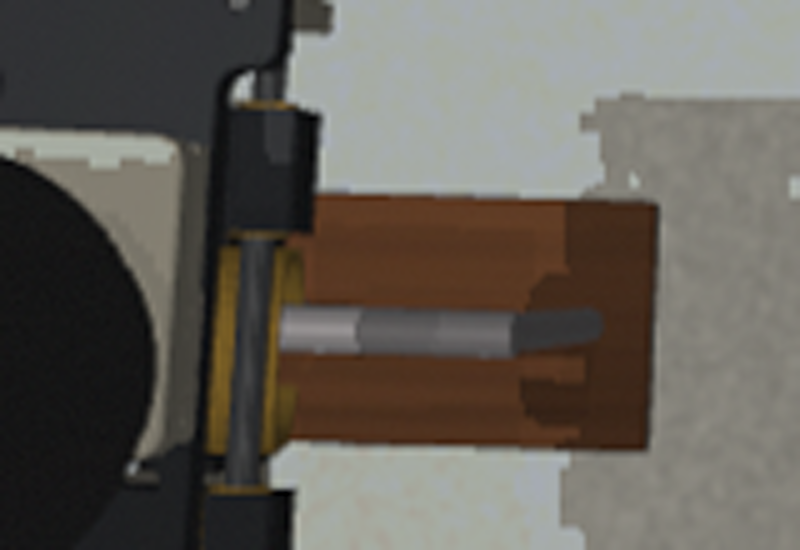

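```bash
python3 - <<'E'
from h import *
f=lambda x,y:(x/5+100-.5,y/5+230-.5)
for z in (.20,.22,.24):
  print(z,onplane("top",f(240,246),z),onplane("top",f(225,456),z), "tips",onplane("top",f(295,305),z-.03),onplane("top",f(285,387),z-.03))
print("bar",onplane("top",f(320,307),.150),onplane("top",f(320,351),.150),onplane("top",f(510,356),.15),onplane("top",f(510,314),.15))
E
```

```text
0.2 [0.52329591 0.2655862  0.2       ] [0.46429672 0.26800763 0.2       ] tips [0.5062967  0.25882515 0.17      ] [0.48229245 0.26108027 0.17      ]
0.22 [0.52308553 0.25889633 0.22      ] [0.46572482 0.26125051 0.22      ] tips [0.50654794 0.25258307 0.19      ] [0.48318366 0.25477807 0.19      ]
0.24 [0.52287514 0.25220645 0.24      ] [0.46715292 0.25449339 0.24      ] tips [0.50679918 0.24634098 0.21      ] [0.48407487 0.24847586 0.21      ]
bar [0.5054605 0.2574634 0.15     ] [0.49222655 0.2570927  0.15      ] [0.49086708 0.19952849 0.15      ] [0.50348713 0.19979927 0.15      ]
```

Request:
play_rows(series=[0.001, -0.0005, -0.0008, -0.0015, 0.001, -0.0005, -0.0008, -0.0015, 0.001, -0.0005, -0.0008, -0.0015, 0.001, -0.0005, -0.0008, -0.0015, 0.001, -0.0005, -0.0008, -0.0015])

```text
time_s: 26.1
tcp_pos: [0.4995, 0.2572, 0.1919]
eef_rot: [130.0, 90.0, -51.1]
contact_force: [-0.1, 0.1, -0.7]
gripper_width: 0.0544
```

Request:
play_rows(series=[0.004, 0, 0, 0, 0.004, 0, 0, 0, 0.004, 0, 0, 0, 0.004, 0, 0, 0, 0.004, 0, 0, 0])

```text
time_s: 26.52
tcp_pos: [0.4994, 0.257, 0.1714]
eef_rot: [44.0, 90.0, -137.2]
contact_force: [0.1, -0.3, -0.8]
gripper_width: 0.0546
```

```bash
python3 plan.py .4995 .2574 .1 178.5 2; python3 - <<'E'
from h import *
a=capture("scene")["img"];b=capture("top")["img"];cv2.imwrite("pics/s31.png",a)
crop(a,380,80,100,110,6,"pics/g31.png")
crop(b,100,230,160,110,5,"pics/g31t.png")
E
```

```text
t 26.5167 tcp [0.4994 0.257  0.1714] jaw 178.8 dj -0.3 max 0.0072
0.0071,-0,-0,0.0005,0.0072,-0.0001,-0,0.0005,0.0071,-0,-0,0.0005,0.0071,-0.0001,-0.0001,0.0005,0.0072,0,0,0.0005
0.0071,-0,0,0.0005,0.0071,-0.0001,0,0.0005,0.0072,-0,-0,0.0005,0.0071,-0.0001,-0,0.0005,0.0071,0,-0,0.0005
```

View pics/g31.png

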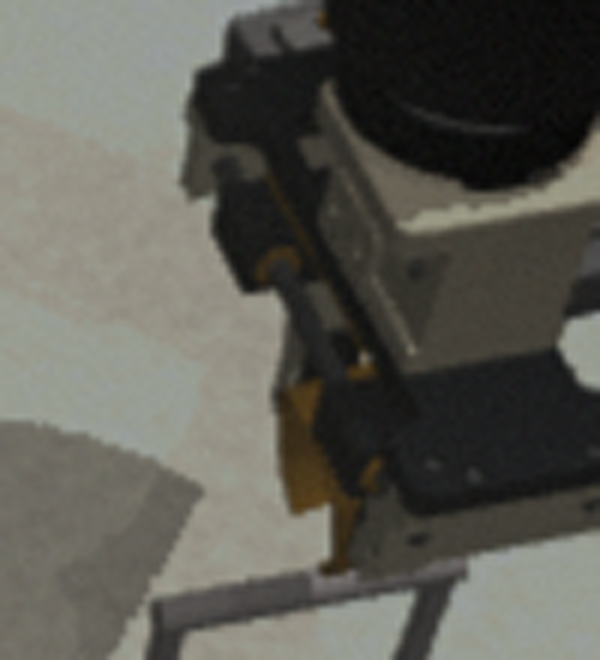

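View pics/g31t.png

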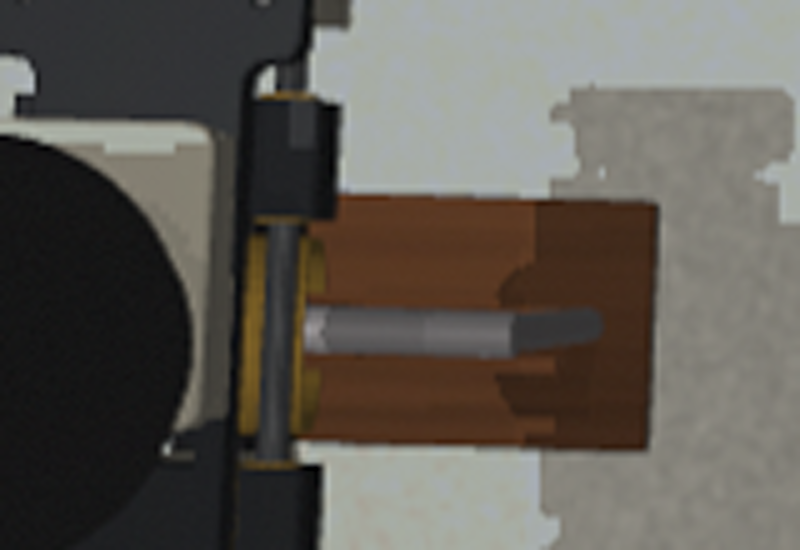

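Request:
play_rows(series=[0.006, 0, 0, 0, 0.006, 0, 0, 0, 0.006, 0, 0, 0, 0.006, 0, 0, 0, 0.006, 0, 0, 0])

```text
time_s: 27.03
tcp_pos: [0.4994, 0.257, 0.1412]
eef_rot: [45.6, 90.0, -135.6]
contact_force: [-0.0, 0.1, -1.5]
gripper_width: 0.0542
```

Request:
play_rows(series=[0.006, 0, 0, 0, 0.006, 0, 0, 0, 0.006, 0, 0, 0, 0.006, 0, 0, 0, 0.006, 0, 0, 0])

```text
time_s: 27.45
tcp_pos: [0.4995, 0.2571, 0.1113]
eef_rot: [35.6, 90.0, -145.6]
contact_force: [-0.6, 0.3, -0.5]
gripper_width: 0.0539
```

```bash
python3 - <<'E'
from h import *
a=capture("scene")["img"];b=capture("top")["img"];cv2.imwrite("pics/s32.png",a)
crop(a,380,100,100,110,6,"pics/g32.png")
crop(b,100,230,160,110,5,"pics/g32t.png")
E
```

```text
(no output)
```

View pics/g32.png

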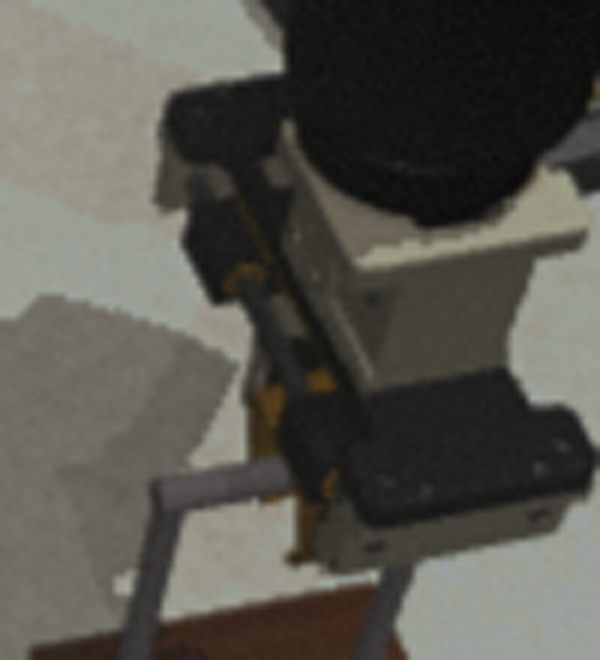

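View pics/g32t.png

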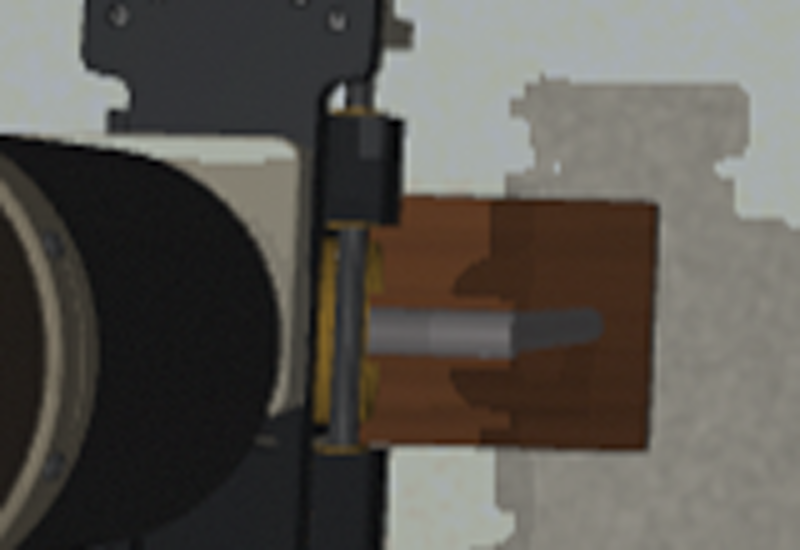

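Request:
play_rows(series=[0.003, 0, 0, 0, 0.003, 0, 0, 0, 0.003, 0, 0, 0, 0.002, 0, 0, 0, 0.002, 0, 0, 0])

```text
time_s: 27.97
tcp_pos: [0.4995, 0.2572, 0.0988]
eef_rot: [-121.6, 90.0, 57.2]
contact_force: [0.7, -0.3, -0.8]
gripper_width: 0.054
```

Request:
play_rows(series=[0.0015, 0, 0, 0, 0.0015, 0, 0, 0, 0.0015, 0, 0, 0, 0.0015, 0, 0, 0, 0.001, 0, 0, 0])

```text
time_s: 28.38
tcp_pos: [0.4997, 0.2565, 0.0927]
eef_rot: [110.1, 89.9, -71.1]
contact_force: [-2.3, -5.0, 7.8]
gripper_width: 0.0543
```

Request:
play_rows(series=[0.001, 0, 0, 0, 0.001, 0, 0, 0, 0, 0, 0, 0, 0, 0, 0, 0, 0, 0, 0, 0])

```text
time_s: 28.8
tcp_pos: [0.4997, 0.2561, 0.091]
eef_rot: [106.5, 89.9, -74.7]
contact_force: [-2.7, -5.2, 8.3]
gripper_width: 0.0541
```

```bash
python3 - <<'E'
from h import *
a=capture("scene")["img"];b=capture("top")["img"];cv2.imwrite("pics/s33.png",a)
crop(a,380,100,100,110,6,"pics/g33.png")
E
```

```text
(no output)
```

View pics/g33.png

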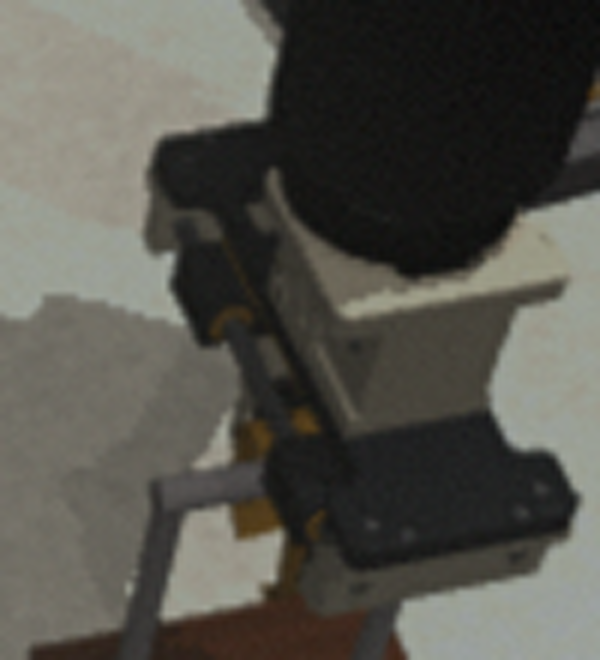

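Request:
play_rows(series=[0, 0, 0, 0, 0, 0, 0, 0, 0, 0, 0, 0, 0, 0, 0, 0, 0, 0, 0, 0], jaw=100)

```text
time_s: 29.32
tcp_pos: [0.4995, 0.2573, 0.0898]
eef_rot: [-9.0, 90.0, 169.8]
contact_force: [-0.3, -0.5, -0.4]
gripper_width: 0.0819
```

Request:
play_rows(series=[0, 0, 0, 0, 0, 0, 0, 0, 0, 0, 0, 0, -0.002, 0, 0, 0, -0.004, 0, 0, 0])

```text
time_s: 29.73
tcp_pos: [0.4992, 0.2569, 0.0957]
eef_rot: [41.8, 89.9, -139.4]
contact_force: [-1.0, -0.3, -0.6]
gripper_width: 0.0877
```

```bash
python3 - <<'E'
from h import *
a=capture("scene")["img"];b=capture("top")["img"];cv2.imwrite("pics/s34.png",a)
crop(a,380,100,100,110,6,"pics/g34.png")
crop(b,100,230,160,110,5,"pics/g34t.png")
E
```

```text
(no output)
```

View pics/g34.png

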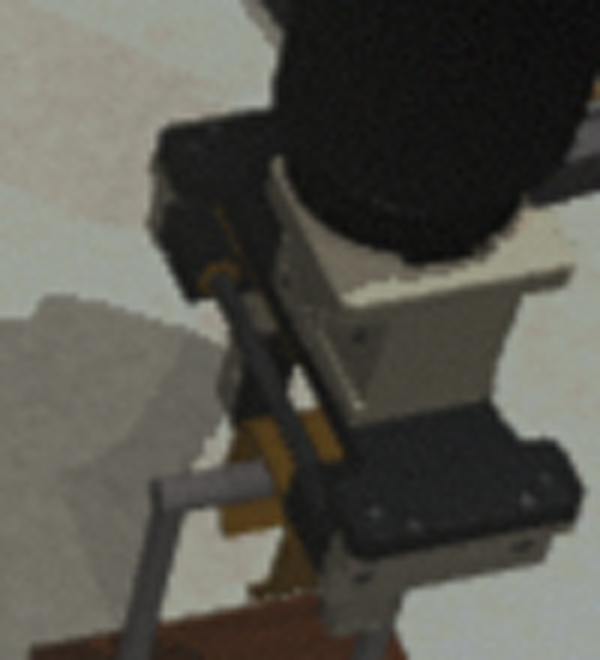

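View pics/g34t.png

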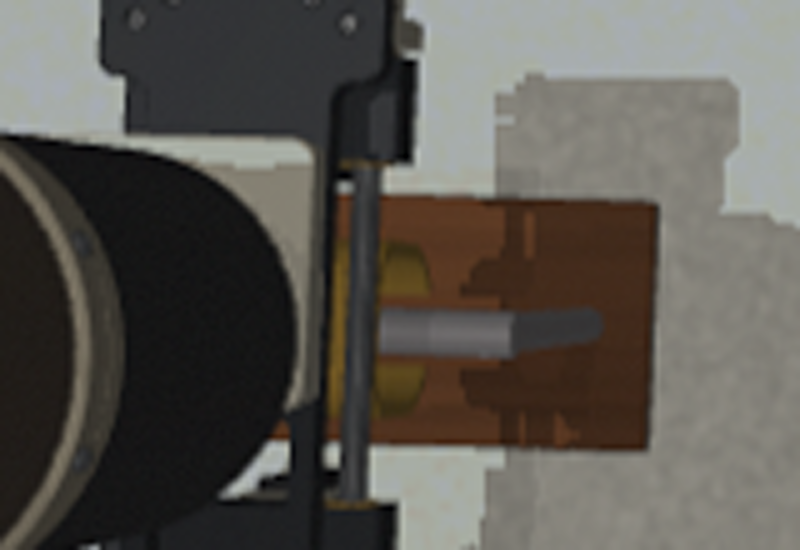

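Hanging level. I raise the gripper straight up, well clear.

Request:
play_rows(series=[-0.01, 0, 0, 0, -0.015, 0, 0, 0, -0.02, 0, 0, 0, -0.02, 0, 0, 0, -0.02, 0, 0, 0])

```text
time_s: 30.25
tcp_pos: [0.4995, 0.257, 0.1826]
eef_rot: [-162.3, 90.0, 16.5]
contact_force: [0.9, -0.4, 0.1]
gripper_width: 0.0878
```

Request:
play_rows(series=[-0.02, 0.02, 0, 0, 0, 0.035, 0, 0, 0, 0.035, 0, 0, 0, 0.035, 0, 0, 0, 0.035, 0, 0])

```text
time_s: 30.67
tcp_pos: [0.4958, 0.0958, 0.202]
eef_rot: [-149.4, 89.9, 29.4]
contact_force: [1.3, -0.7, -0.1]
gripper_width: 0.0877
```

Request:
play_rows(series=[0, 0.02, 0, 0, 0, 0, 0, 0, 0, 0, 0, 0, 0, 0, 0, 0, 0, 0, 0, 0])

```text
time_s: 31.08
tcp_pos: [0.4959, 0.0779, 0.2013]
eef_rot: [-144.0, 90.0, 34.9]
contact_force: [0.2, 0.3, 0.4]
gripper_width: 0.0877
```

```bash
python3 - <<'E'
from h import *
a=capture("scene")["img"];b=capture("top")["img"];cv2.imwrite("pics/s35.png",a);cv2.imwrite("pics/t35.png",b)
B=Rz(-1.5)@np.diag([1,-1,-1.])
L=cuffpts(TF(.4985,.2574,.128,B))
o=draw(a,"scene",L,390,150,80,90,6);o2=cv2.resize(a[150:240,390:470],None,fx=5,fy=5,interpolation=cv2.INTER_CUBIC)
cv2.imwrite("pics/g35.png",np.hstack([cv2.resize(o,(400,450)),o2]))
cv2.imwrite("pics/g35t.png",draw(b,"top",L,110,240,150,100,5))
E
```

```text
(no output)
```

View pics/g35.png

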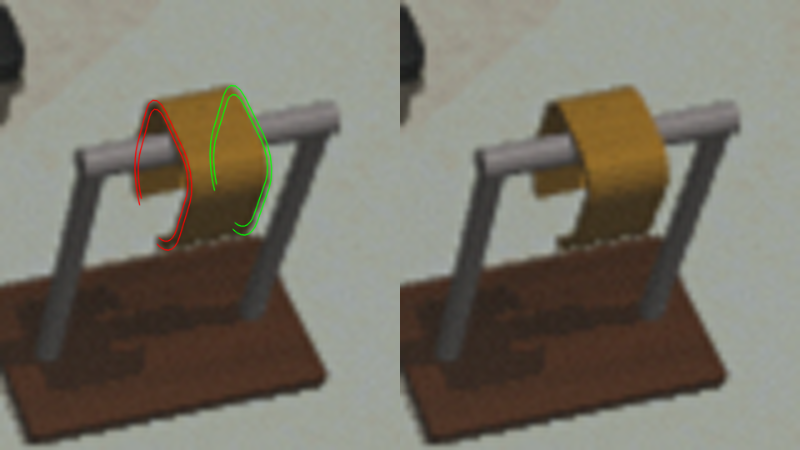

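View pics/s35.png

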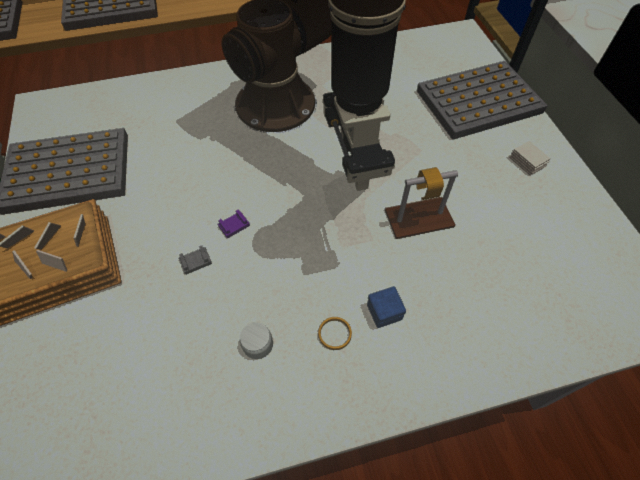

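View pics/g35t.png

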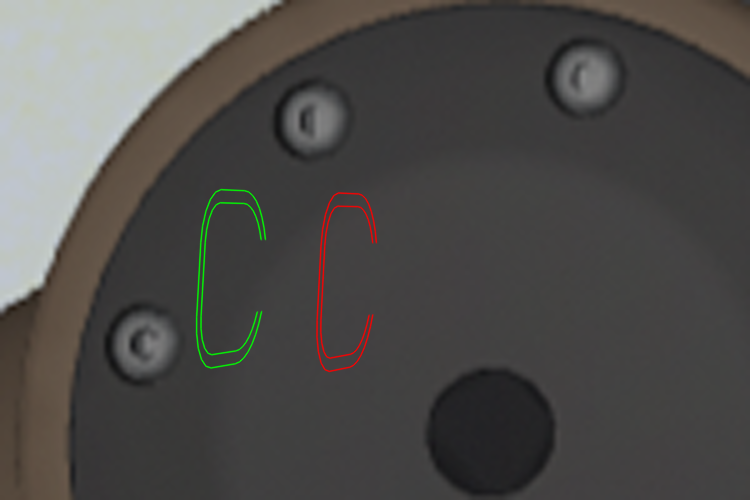

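```bash
python3 -c "
from plant import *
print(close_job())"
```

```text
the job is handed in; nothing more can be done
None
```

The cuff now hangs on the steel bar, gap down and closed back on top, and I handed the job in at about 31 s of the 61 s allowed. `close_job` reported no verdict.

**What I did**
- I lifted the cuff out of the grey holder and stood it on the counter. I then pushed it over so that it lay flat, released, and confirmed that in the picture.
- I gripped it again by its sides and pressed its lower face on the bar, which turned it gap down in the grip.
- I turned the tool 90°, lowered the cuff so the bar passed in through the gap until it carried weight, and opened the jaws. Then I backed off to about 0.18 m from the bar's middle.

**Last checks**
- In the scene picture the hung cuff matches the expected pose (middle 22 mm below the bar's axis, level, near the bar's middle) to about 1–2 pixels.
- Measured forces were near zero.
- The bangle, ring box and tin are in the same place as in the first picture.
- The arm blocked the top view at the end, so the final pose rests on the scene view alone. An earlier top view, with the jaws already open, also showed the cuff on the bar.

**What disagreed**
- The fingertips were about 31 mm higher than the reported TCP height. My first pushes passed over the standing cuff without touching it. I found the offset by pressing lightly on the cuff (about 11 N) and corrected for it from then on.
- The turn on the bar stopped about 10° short of vertical. After release it looked level.

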